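# Put the lunch box together on the trivet

## Robot

A 6-joint arm with a two-finger parallel gripper is mounted at the origin on a cart in front of the work surface, level with it; the furniture and walls round the work are solid. World frame = base frame: x ahead of the robot, y to its left, z up, the work surface at z = 0. Lengths are in mm, angles in rad, forces in N, time in s.
With the tool pointing down it reaches from about 275 to 1000 mm from the base axis. Payload 8.4 kg.
Tool frame: the origin (TCP) lies at the very end of the fingers, on their centre line; the grasp point (between the pads) lies 19 mm behind it; x points along the fingers, y is the direction in which the jaws open and shut, and the axes are right-handed (so a half turn about x gives the same grasp; the last joint's range is limited). The gripper opens to 85 mm and grips with 20 to 120 N. Pads are 22 mm wide; open, the fingers measure 114 mm over their backs; the gripper's body (76 mm by 85 mm) begins 54 mm behind the grasp point. The pads swing forward as they close: fully open they stand 13 mm farther back than shut.
Start: joints at [-1.296, 0.353, 1.633, -0, 1.155, -0.002], TCP at [170.798, -601.212, 198.181] pointing down, gripper open.
Joint ranges: [-2.63, 2.63], [-0.92, 2.1], [0.06, 2.66], [-1.3, 4.44], [0, 2.69], [-3.02, 3.02]. Speed limits (rad/s): [2.22, 2.22, 2.79, 3.14, 3.14, 3.14].

## Interface

Orientations are given as [roll, pitch, yaw] about the fixed x, y, z axes, in that order (R = Rz(yaw) Ry(pitch) Rx(roll)).
In Python, from rig import r, grab_frame, camera_params, sign_off gives the robot as it stands.
- The arm moves only by the tool drive_tool, never from a script. Its argument "rows" is one flat list of numbers, 7 for each row, row after row: the shift along the tool's x, y, z in mm, then the turn, a rotation vector about the tool's x, y, z in degrees, then the opening in per cent of the stroke, from 0 (shut) to 100 (fully open). In form: [x, y, z, rx, ry, rz, fingers, x, y, z, rx, ry, rz, fingers, ...]. A call has 1 to 10 rows; each row is the pose to reach, as a shift and turn from the pose measured when the call began, along the tool's axes at that moment; what a row does not reach only later rows make up. A row lasts 1/8 s, in which the tool goes at most 62.5 mm and 10.7 degrees, less where a joint would pass 70% of its speed; a pose out of reach is approached as far as the arm can. A call with a gripper value outside its range is refused whole. The fingers move at their own pace and stop on an object; "newtons" is the grip in N (left out, the last holds). Time passes only in rows, so rows that repeat a pose let the fingers close. It gives the time, the measured TCP pose, the force and the opening at its end, in the units of the state.
- r.sense(): the state, without advancing time (a new reading comes with each control period).
- grab_frame(name): name is "side" or "top" or "wrist"; returns the picture (480x640x3 uint8, red, green, blue); there is no depth.
- camera_params(name): a dict with "vertical_fov" (degrees; the focal length in pixels is half the picture's height over the tangent of half this angle, whatever the lens; pixels are square), "cx", "cy" (the principal point, pixels), "k1" (the pictures are not rectified: a ray, as slopes to the right and down, at radius r is drawn at 1 + k1 r^2 times it, then the intrinsics apply), "pose" (4x4, takes a point from camera to world coordinates); the wrist camera has in their place "tool_from_camera" (4x4, takes a point from camera to tool coordinates, whose origin is the TCP and whose axes are the tool frame's). Camera axes: x right, y down, z forward; pixel columns grow to the right and rows downward; lengths in mm; the calibration is good to about 2 mm. A picture is of the moment at which its call begins: read the wrist's pose just before it. camera_params takes no time and is no camera call.
- sign_off(): hands the job in, once; it reports no verdict.
The state is a dict: "clock": time; "qpos": joint angles; "qvel": joint speeds; "joint_efforts": joint torques, N m; "eef_pos": TCP position; "tcp_rot": TCP orientation; "contact_force": force on the tool from outside, world axes, zero at the start; "wrist_torque": the same for the moment, N m; "opening": opening from 0.0 (shut) to 1.0 (fully open).
Only numpy, scipy, OpenCV 4.12 (cv2) and the standard library are available. Lean on these libraries where they do the work, as an engineer would, in place of code of your own. Each camera call takes 0.05 s, during which the arm holds its last target.

## Task

Put the lunch box together on the round cork trivet, from the bottom up: first the deep box, upright in the middle of the trivet; on it the divided tray with its foot down inside the deep box's mouth; then the small metal pot upright in the tray's larger compartment; last the domed lid, pressed down until both of its end tabs have snapped under the tray's ledges. Set each part down and let go of it before fetching the next; leave the tuna tin, the egg timer and the garlic bulb where they are.

Things in the scene. Friction and masses are not known exactly. Their poses are not given: they have to be found in the camera images.
- deep_center (a point): Deep open steel box, loose, upright: 100 long (x) x 56 wide (y) x 50 high (z), walls 3 thick, no divider. Point at its centre, 25 above its underside. 0.25 kg.
- tray_center (a point): Shallow grey open tray, loose: 100 (x) x 60 (y), 34 high. Lowest 6 mm is a foot, 87 x 45, for the deep box's mouth (94 x 50). Floor at 9, rim at 34, cross wall at x = +10: larger compartment centred at x = -19, y = 0 (56 x 54). Ledge on each end's rim, 4.5 thick, out to x = +/-53. Point at its centre, 17 up; seated, 36 above the deep box's point. Either way round. 0.16 kg.
- pot_center (a point): Small closed round sauce pot, dark metal, loose, upright: 36 in diameter, 44 high. Point at its centre, 22 above its underside. Standing in the tray it rises 19 above the tray's rim and its point is 14 above the tray's point. Too big for the smaller compartment. 0.08 kg.
- lid_center (a point): Grey domed lid, loose, top up: 100 (x) x 62 (y) x 40 high, flat top. Below 14 mm only 4 skirts (x = +/-38, 14 long; 65 between, 70 over) and tabs; grip 62 mm at mid-length. Point at its centre, 20 up. Laid on, it rests about 10 mm too high; pressing mid-top with 8 to 15 N seats it, 23 above the tray's point. Either way round. 0.14 kg.
- tab_a (a joint): Sprung tab at the lid's -x end: 0 = straight down (its rest, and again when caught), grows as it is bent outward, about 0.15 rad while it passes the ledge.
- tab_b (a joint): Sprung tab at the lid's +x end: as tab_a.
- trivet_top (a point): Round cork trivet, 130 in diameter, 8 thick, fixed. Point at the centre of its top face.
- tuna_center (a point): Bystander: low round tuna tin, 86 in diameter, 40 high; point at its centre. Leave alone.
- timer_center (a point): Bystander: egg timer with red top, 59 in diameter, 52 high; point at its centre. Leave alone.
- garlic_center (a point): Bystander: garlic bulb, 56 in diameter, 56 high; point at its centre. Leave alone.

How it is judged:
By the outcome, as a careful person would: the job done as asked, in the order asked, and still so for the second after the job is handed in, with the robot touching nothing.
It also fails if it takes over 122 s, if anything falls off the work surface, if the arm or the gripper's body presses on something with over 40 N, if the wrist force passes 120 N, or if a joint passes its speed limit or range.

## Working session

There is one attempt and no reset: what is moved stays moved. The work goes in short steps, Python scripts to look and compute and a tool call to move; the robot and the scene stay as the last step left them, time stands still between calls to the robot, and variables do not carry over. Pictures are saved under pics/ and viewed, and the job is handed in when it is done.

Besides the shell and the picture viewer there is one more tool, called by a JSON object that holds its "method" and its "body", one argument or row to a line. drive_tool: Moves the arm, as the interface text tells. Its arguments: {"type":"object","properties":{"rows":{"type":"array","items":{"type":"number"}},"newtons":{"type":"number"}},"required":["rows"]}

```bash
ls; mkdir -p pics; python3 - <<'E'
from rig import r, grab_frame, camera_params, sign_off
import cv2
print(r.sense())
for n in ["side","top","wrist"]:
    print(n,camera_params(n))
    cv2.imwrite(f"pics/{n}0.png",grab_frame(n)[:,:,::-1])
E
```

```text
pics
{'clock': 0.0, 'qpos': array([-1.29640818e+00,  3.53657536e-01,  1.63414773e+00,  1.09973732e-05,
        1.15521502e+00, -2.42236943e-03]), 'qvel': array([-7.77532520e-04, -1.78833513e-03,  8.80640535e-04,  8.73852508e-05,
       -1.51094807e-04, -2.33742578e-05]), 'joint_efforts': array([ 2.02192918e-03, -6.05242467e+01, -3.42078459e+01, -5.23826964e-05,
        9.39732447e-03, -5.00582274e-06]), 'eef_pos': array([ 170.6502175 , -600.69308523,  197.45004241]), 'tcp_rot': array([-1.58026166,  1.56936866,  1.83813706]), 'contact_force': array([-0.33108561,  0.44765841,  0.15833675]), 'wrist_torque': array([-0.0022805 ,  0.03593769,  0.00119101]), 'opening': 1.0010020574891219}
side {'vertical_fov': 55.054927610884526, 'cx': 313.7415726708008, 'cy': 242.86758840113407, 'k1': -0.031004496134082595, 'pose': array([[ 9.49136587e-01, -1.78956163e-01,  2.59064529e-01,
         2.78637641e+02],
       [-3.14496172e-01, -5.78612122e-01,  7.52529182e-01,
        -6.16208169e+02],
       [ 1.52281416e-02, -7.95727783e-01, -6.05462963e-01,
         6.20806003e+02],
       [ 0.00000000e+00,
[... 315 characters left out ...]
,  2.37518136e-03,
         6.82262784e+01],
       [-3.61742782e-03, -8.55273655e-02, -9.96329255e-01,
         1.10565934e+03],
       [ 0.00000000e+00,  0.00000000e+00,  0.00000000e+00,
         1.00000000e+00]])}
wrist {'vertical_fov': 65.76525545996107, 'cx': 323.90307706128846, 'cy': 237.16651961634184, 'k1': 0.027031877422237657, 'tool_from_camera': array([[-2.28734300e-04, -3.04959332e-01,  9.52365347e-01,
        -1.75772250e+02],
       [ 9.99999785e-01,  5.15755232e-04,  4.05326194e-04,
        -1.42680774e+00],
       [-6.14795415e-04,  9.52365234e-01,  3.04959148e-01,
        -7.81356274e+01],
       [ 0.00000000e+00,  0.00000000e+00,  0.00000000e+00,
         1.00000000e+00]])}
```

View pics/side0.png

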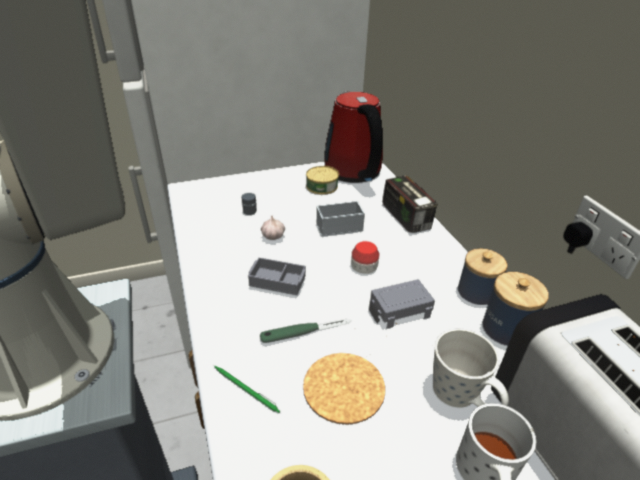

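View pics/top0.png

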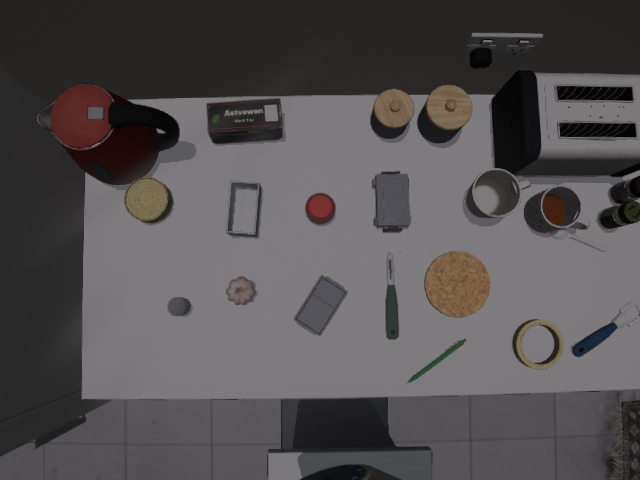

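View pics/wrist0.png

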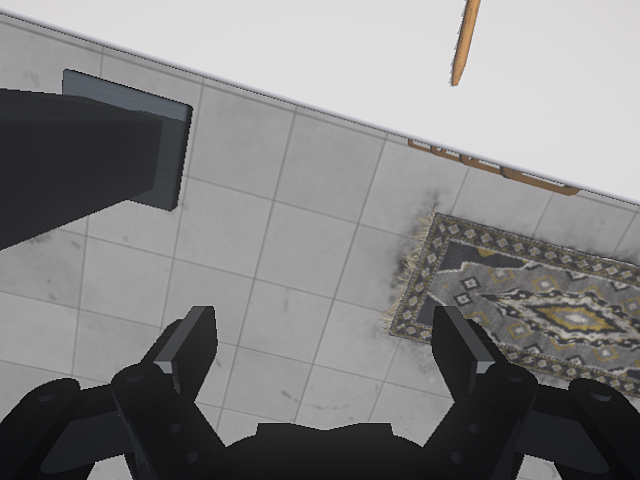

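```bash
cat > h.py <<'E'
import numpy as np, cv2
from scipy.spatial.transform import Rotation as R
from rig import r, grab_frame, camera_params, sign_off
def Rt(rpy): return R.from_euler('xyz',rpy).as_matrix()
def tool():
    s=r.sense(); T=np.eye(4); T[:3,:3]=Rt(s['tcp_rot']); T[:3,3]=s['eef_pos']; return T
def cam(name,T=None):
    p=camera_params(name); f=240/np.tan(np.radians(p['vertical_fov'])/2)
    K=np.array([[f,0,p['cx']],[0,f,p['cy']],[0,0,1.]]); d=np.array([p['k1'],0,0,0.])
    P=p['pose'] if name!='wrist' else (tool() if T is None else T)@p['tool_from_camera']
    return K,d,P
def ray(name,uv,T=None):
    K,d,P=cam(name,T)
    q=cv2.undistortPoints(np.float64(uv).reshape(-1,1,2),K,d).reshape(-1,2)
    D=np.c_[q,np.ones(len(q))]@P[:3,:3].T
    return P[:3,3],D
def plane(name,uv,z,T=None):
    o,D=ray(name,uv,T); t=(z-o[2])/D[:,2]; return (o+D*t[:,None])[:,:2]
def proj(name,X,T=None):
    K,d,P=cam(name,T); X=np.float64(X).reshape(-1,3); Y=(X-P[:3,3])@P[:3,:3]
    return cv2.projectPoints(Y,np.zeros(3),np.zeros(3),K,d)[0].reshape(-1,2)
def two(n1,uv1,n2,uv2):
    o1,D1=ray(n1,uv1);o2,D2=ray(n2,uv2); A=np.c_[D1[0],-D2[0]]; t=np.linalg.lstsq(A,o2-o1,rcond=None)[0]
    a=o1+D1[0]*t[0]; b=o2+D2[0]*t[1]; return (a+b)/2, np.linalg.norm(a-b)
def go(p,yaw=None):
    """shift along tool axes from the measured pose to TCP p (world); turn about tool axes (deg) to point down with jaw (tool y) direction at yaw (mod pi, deg)"""
    T=tool(); sh=T[:3,:3].T@(np.array(p)-T[:3,3]); q6=r.sense()['qpos'][5]
    print('tcp',T[:3,3].round(1),'y dir deg',np.degrees(np.arctan2(T[1,1],T[0,1])).round(1),'q6',q6.round(2))
    print('shift',sh.round(1))
    if yaw is not None:
        for k in (0,180):
            a=np.radians(yaw+k); x=np.array([0,0,-1.]); y=np.array([np.cos(a),np.sin(a),0]); G=np.c_[x,y,np.cross(x,y)]
            print('turn',np.degrees(R.from_matrix(T[:3,:3].T@G).as_rotvec()).round(1))
def snap(name,fn,box=None,scale=1):
    im=grab_frame(name)[:,:,::-1].copy(); cv2.imwrite(f'pics/{fn}_raw.png',im)
    if box: x0,y0,x1,y1=box; im=im[y0:y1,x0:x1]
    cv2.imwrite(f'pics/{fn}.png',cv2.resize(im,None,fx=scale,fy=scale,interpolation=cv2.INTER_CUBIC)); return im
E
python3 - <<'E'
from h import *
im=cv2.imread('pics/top0.png'); 
cv2.imwrite('pics/top0z.png',cv2.resize(im[160:340,120:420],None,fx=2.66,fy=2.66,interpolation=cv2.INTER_CUBIC))
hsv=cv2.cvtColor(im,cv2.COLOR_BGR2HSV); 
m=cv2.inRange(hsv,(5,90,60),(25,255,255)); m[:, :410]=0; m[:, 500:]=0; m[:240]=0
c=max(cv2.findContours(m,0,2)[0],key=cv2.contourArea); (e,ax,_)=cv2.fitEllipse(c); print('trivet',e,ax,plane('top',[e],8))
# dark things vs table
t=cv2.inRange(im,(0,0,0),(135,135,135))
for n,b,h in [('deep',(220,170,270,245),50),('tray',(285,265,355,340),34),('lid',(368,165,416,240),40),('pot',(160,290,200,325),44),('timer',(300,185,340,230),52)]:
    x0,y0,x1,y1=b; mm=np.zeros_like(t); mm[y0:y1,x0:x1]=t[y0:y1,x0:x1]
    c=max(cv2.findContours(mm,0,2)[0],key=cv2.contourArea); rc=cv2.minAreaRect(c); bp=cv2.boxPoints(rc)
    w=plane('top',bp,h); print(n,np.round(rc[0],1),np.round(rc[1],1),'world',w.mean(0).round(1),'edges',[(np.linalg.norm(w[i]-w[i-1]).round(1),np.degrees(np.arctan2(*(w[i]-w[i-1])[::-1])).round(1)) for i in (1,2)])
E
```

```text
trivet (456.96502685546875, 283.7974853515625) (63.732398986816406, 64.58495330810547) [[ 469.80727706 -215.13308056]]
deep [244.5 207. ] [74. 49.] world [620.8 194. ] edges [(np.float64(93.8), np.float64(-91.0)), (np.float64(141.8), np.float64(179.6))]
tray [319.5 302. ] [74. 69.] world [439.2  54.4] edges [(np.float64(131.3), np.float64(-90.8)), (np.float64(139.8), np.float64(178.9))]
lid [391.5 202. ] [47. 74.] world [628.  -86.5] edges [(np.float64(143.4), np.float64(-1.4)), (np.float64(90.9), np.float64(-90.6))]
pot [179.5 307. ] [34. 39.] world [433.  318.6] edges [(np.float64(74.5), np.float64(-90.7)), (np.float64(63.8), np.float64(179.9))]
timer [319.5 207. ] [44. 39.] world [617.9  51.8] edges [(np.float64(74.0), np.float64(-90.8)), (np.float64(84.0), np.float64(178.9))]
```

View pics/top0z.png

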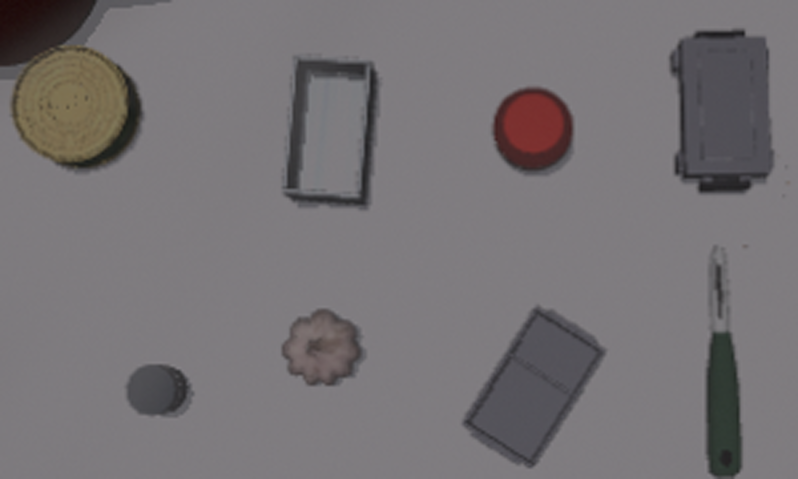

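```bash
python3 - <<'E'
from h import *
im=cv2.imread('pics/top0.png'); 
g=cv2.cvtColor(im,cv2.COLOR_BGR2GRAY); print(g[250,280])
z=lambda a:(np.array(a)/2.66+[120,160])
for n,q,h in [('deep',[(296,58),(373,64),(363,203),(286,193)],50),('tray',[(540,308),(603,350),(530,466),(464,423)],34),('lid',[(680,38),(768,38),(770,180),(682,178)],40)]:
    w=plane('top',z(q),h); d=w[2:].mean(0)-w[:2].mean(0); print(n,w.mean(0).round(1),[np.linalg.norm(w[i]-w[i-1]).round(0) for i in range(4)],'long axis',np.degrees(np.arctan2(d[1],d[0])).round(1))
print('pot',plane('top',z([(155,389)]),44))
go([620,194,260],90)
E
```

```text
126
deep [617.3 195.1] [np.float64(98.0), np.float64(55.0), np.float64(100.0), np.float64(55.0)] long axis 175.7
tray [432.7  51.9] [np.float64(98.0), np.float64(54.0), np.float64(97.0), np.float64(56.0)] long axis 146.2
lid [630.1 -88.5] [np.float64(102.0), np.float64(64.0), np.float64(104.0), np.float64(63.0)] long axis 179.1
pot [[434.43486427 320.87138204]]
tcp [ 170.7 -600.8  197.6] y dir deg -74.1 q6 -0.0
shift [ -61.7 -641.9 -649.4]
turn [-1.641e+02 -1.000e-01  0.000e+00]
turn [15.9  0.   0.1]
```

{"method": "drive_tool", "body": {
  "rows": [-60,-640,-650,20,0,0,100,-60,-640,-650,20,0,0,100,-60,-640,-650,20,0,0,100,-60,-640,-650,20,0,0,100,-60,-640,-650,20,0,0,100,-60,-640,-650,20,0,0,100,-60,-640,-650,20,0,0,100,-60,-640,-650,20,0,0,100,-60,-640,-650,20,0,0,100,-60,-640,-650,20,0,0,100]
}}

```text
clock: 1.4
eef_pos: [479.2, -56.8, 239.5]
tcp_rot: [-1.687, 1.57, 1.383]
contact_force: [1.1, 0.0, 0.1]
opening: 0.999
```

```bash
python3 - <<'E'
from h import *
go([617,195,200],-94)
print(r.sense()['clock'])
E
```

```text
tcp [479.2 -56.8 239.5] y dir deg -94.1 q6 1.52
shift [  39.8 -261.  -119.3]
turn [-0.1 -0.   0. ]
turn [1.799e+02 1.000e-01 0.000e+00]
1.4
```

{"method": "drive_tool", "body": {
  "rows": [40,-260,-120,0,0,0,100,40,-260,-120,0,0,0,100,40,-260,-120,0,0,0,100,40,-260,-120,0,0,0,100,40,-260,-120,0,0,0,100,40,-260,-120,0,0,0,100,40,-260,-120,0,0,0,100]
}}

```text
clock: 2.28
eef_pos: [617.0, 193.4, 199.3]
tcp_rot: [-0.054, 1.57, 3.016]
contact_force: [-0.8, -0.4, -0.4]
opening: 1.001
```

```bash
python3 - <<'E'
from h import *
print(np.save('T1.npy',tool())); snap('wrist','w1')
print(r.sense()['qvel'].round(3),tool()[:3,3])
E
```

```text
None
[-0.01  -0.009  0.002 -0.001 -0.002  0.003] [617.08383641 193.00434053 199.67311744]
```

View pics/w1.png

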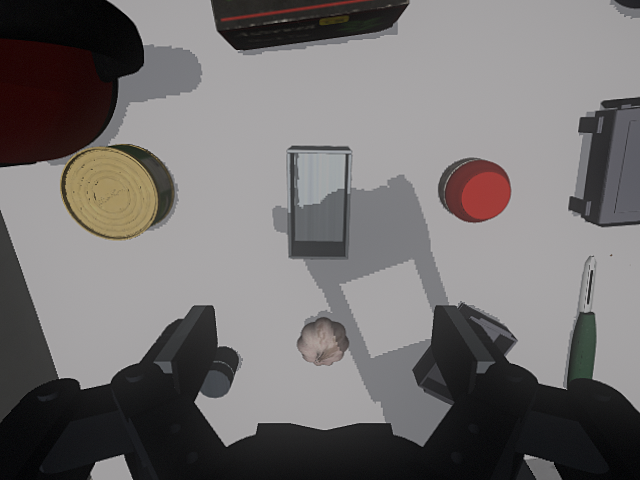

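```bash
python3 - <<'E'
from h import *
im=cv2.imread('pics/w1_raw.png'); x0,y0=275,135
cv2.imwrite('pics/w1z.png',cv2.resize(im[135:275,275:365],None,fx=4,fy=4,interpolation=cv2.INTER_CUBIC))
T=np.load('T1.npy')
w=plane('wrist',[(288,149),(351,149),(349,257),(290,257)],50,T)
d=w[2:].mean(0)-w[:2].mean(0); print(w.mean(0).round(1),[np.linalg.norm(w[i]-w[i-1]).round(1) for i in range(4)],np.degrees(np.arctan2(d[1],d[0])))
E
```

```text
[620.5 198.4] [np.float64(98.5), np.float64(53.7), np.float64(98.5), np.float64(55.2)] 175.7149337817167
```

View pics/w1z.png

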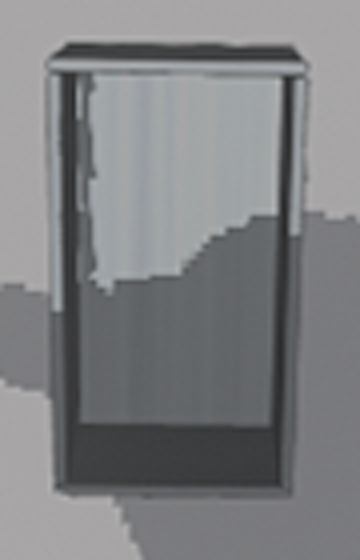

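```bash
python3 - <<'E'
from h import *
T=np.load('T1.npy')
w=plane('wrist',[(286.8,149.5),(352,149.5),(348.3,258.5),(289.3,258.5)],50,T)
d=w[2:].mean(0)-w[:2].mean(0); print(w.mean(0).round(1),[np.linalg.norm(w[i]-w[i-1]).round(1) for i in range(4)],np.degrees(np.arctan2(d[1],d[0])))
go([619.5,197.5,16],-94.3)
E
```

```text
[619.6 198.8] [np.float64(99.5), np.float64(55.6), np.float64(99.6), np.float64(55.3)] 175.3868570728952
tcp [617.1 193.  199.7] y dir deg -94.2 q6 1.94
shift [183.7  -4.6  -2.2]
turn [0.1 0.  0. ]
turn [-179.9   -0.     0. ]
```

{"method": "drive_tool", "body": {
  "rows": [60,-5,-2,0.4,0,0,100,110,-5,-2,0.4,0,0,100,150,-5,-2,0.4,0,0,100,170,-5,-2,0.4,0,0,100,184,-5,-2,0.4,0,0,100,184,-5,-2,0.4,0,0,100,184,-5,-2,0.4,0,0,40,184,-5,-2,0.4,0,0,40,184,-5,-2,0.4,0,0,40,184,-5,-2,0.4,0,0,40],
  "newtons": 40
}}

```text
clock: 3.58
eef_pos: [619.5, 198.0, 16.0]
tcp_rot: [-1.282, 1.57, 1.78]
contact_force: [0.2, -0.8, -0.2]
opening: 0.401
```

```bash
python3 - <<'E'
from h import *
snap('wrist','w2'); snap('side','s2',(250,130,420,260),4)
E
```

```text
(no output)
```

View pics/w2.png

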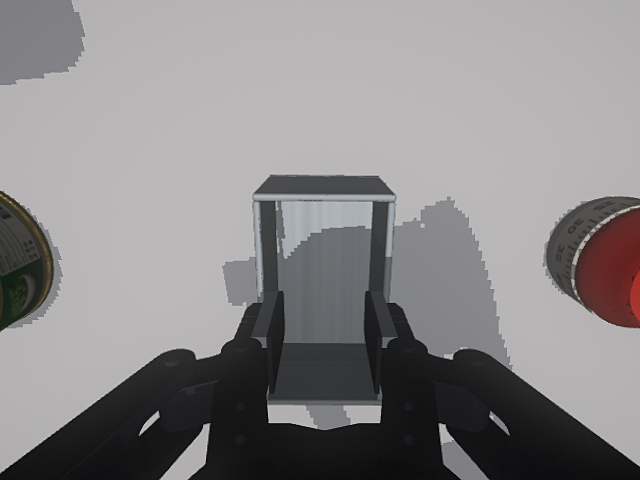

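View pics/s2.png

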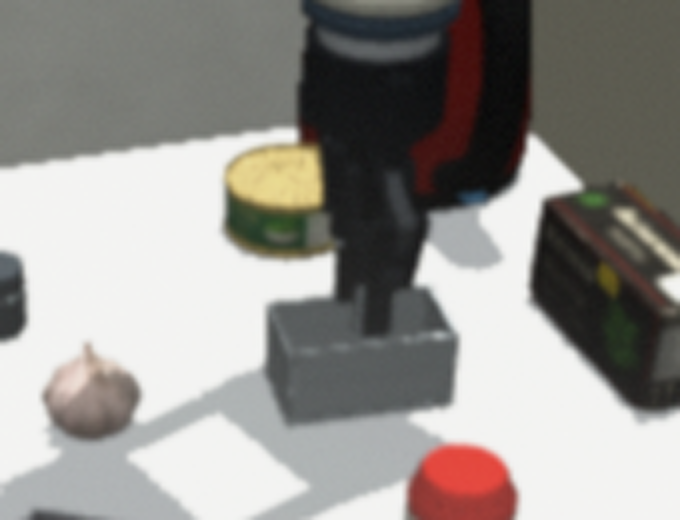

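```bash
python3 - <<'E'
from h import *
f=lambda p:((p-[250,130])*4).round(0).tolist()
for z in (16,35,50,60,70): print(z,f(proj('side',[619.5,198,z])))
a=np.radians(175.4);u=np.array([np.cos(a),np.sin(a)]);v=np.array([-u[1],u[0]])
for sx,sy in ((1,1),(1,-1),(-1,-1),(-1,1)):
  for z in (0,50): 
    c=np.array([619.5,198.5])+sx*50*u+sy*28*v; print(sx,sy,z,f(proj('side',[*c,z])))
im=cv2.imread('pics/s2_raw.png'); cv2.imwrite('pics/s2b.png',cv2.resize(im[185:245,305:375],None,fx=8,fy=8,interpolation=cv2.INTER_CUBIC))
E
```

```text
16 [[355.0, 364.0]]
35 [[357.0, 336.0]]
50 [[358.0, 314.0]]
60 [[359.0, 300.0]]
70 [[360.0, 284.0]]
1 1 0 [[283.0, 425.0]]
1 1 50 [[285.0, 352.0]]
1 -1 0 [[259.0, 370.0]]
1 -1 50 [[261.0, 298.0]]
-1 -1 0 [[421.0, 349.0]]
-1 -1 50 [[427.0, 278.0]]
-1 1 0 [[450.0, 402.0]]
-1 1 50 [[457.0, 330.0]]
```

View pics/s2b.png

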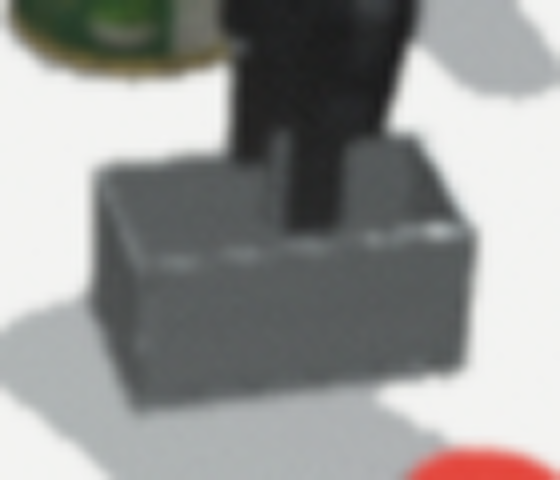

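```bash
python3 - <<'E'
from h import *
for y in (171,177):
  for z in (16,30,40,50,54,60): print(y,z,((proj('side',[621,y,z])-[305,185])*8).round(0))
print('near rim',((proj('side',[621,169,50])-[305,185])*8).round(0))
E
```

```text
171 16 [[310. 338.]]
171 30 [[312. 298.]]
171 40 [[314. 268.]]
171 50 [[316. 239.]]
171 54 [[317. 227.]]
171 60 [[318. 209.]]
177 16 [[302. 326.]]
177 30 [[305. 286.]]
177 40 [[307. 257.]]
177 50 [[308. 227.]]
177 54 [[309. 215.]]
177 60 [[310. 197.]]
near rim [[319. 242.]]
```

{"method": "drive_tool", "body": {
  "rows": [-50,0,0,0,0,0,40,-50,0,0,0,0,0,40,-50,0,0,0,0,0,40]
}}

```text
clock: 4.05
eef_pos: [619.3, 197.9, 65.7]
tcp_rot: [-0.966, 1.57, 2.096]
contact_force: [0.1, 0.1, -0.5]
opening: 0.397
```

```bash
python3 - <<'E'
from h import *
T=tool(); im=grab_frame('side')[:,:,::-1]; cv2.imwrite('pics/s3_raw.png',im)
im=im.copy()[150:250,290:390]; im=cv2.resize(im,None,fx=6,fy=6,interpolation=cv2.INTER_CUBIC)
for t in (0,20,40,60):
  for s in (-17,17):
    p=T@[-t,s,0,1]; u=((proj('side',p[:3])-[290,150])*6)[0].astype(int); cv2.circle(im,tuple(int(a) for a in u),4,(0,255,0) if t==0 else (0,0,255),1)
cv2.imwrite('pics/s3.png',im); print(T[:3,3])
E
```

```text
[619.28469699 197.89902771  65.72481169]
```

View pics/s3.png

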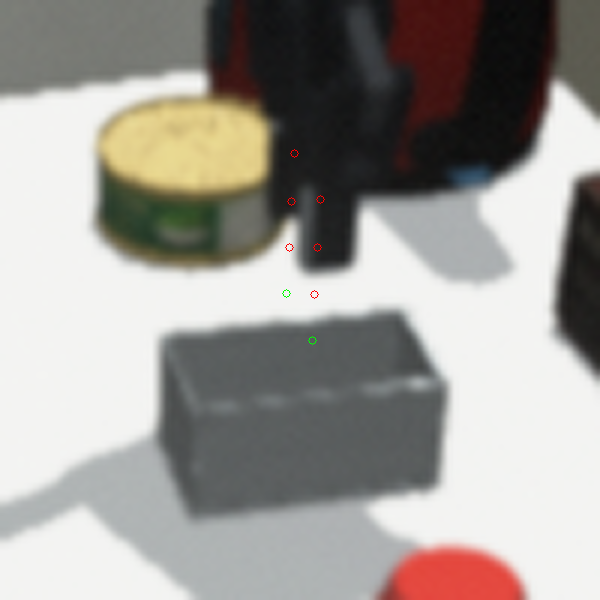

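{"method": "drive_tool", "body": {
  "rows": [0,0,0,0,0,0,100,0,0,0,0,0,0,100,0,0,0,0,0,0,100,40,0,0,0,0,0,100,70,0,0,0,0,0,100,90,0,0,0,0,0,100,90,0,0,0,0,0,100]
}}

```text
clock: 4.97
eef_pos: [617.6, 197.4, -26.4]
tcp_rot: [0.278, 1.567, -2.943]
contact_force: [0.2, -0.1, 0.7]
opening: 0.998
```

```bash
python3 - <<'E'
from h import *
snap('wrist','w4'); snap('side','s4',(290,150,390,250),6)
a=cv2.imread('pics/w4.png'); b=cv2.imread('pics/s4.png'); cv2.imwrite('pics/c4.png',np.hstack([cv2.resize(a,(440,330)),cv2.resize(b,(330,330))]))
E
```

```text
(no output)
```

View pics/c4.png

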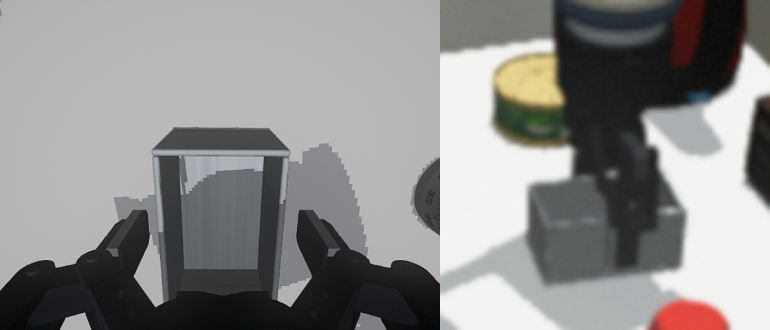

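{"method": "drive_tool", "body": {
  "rows": [0,0,0,0,0,0,40,0,0,0,0,0,0,40,0,0,0,0,0,0,40,0,0,0,0,0,0,40,0,0,0,0,0,0,40],
  "newtons": 40
}}

```text
clock: 5.7
eef_pos: [620.3, 198.3, -22.9]
tcp_rot: [-2.465, 1.569, 0.597]
contact_force: [0.4, -0.3, 5.9]
opening: 0.651
```

{"method": "drive_tool", "body": {
  "rows": [-20,0,0,0,0,0,40,-60,0,0,0,0,0,40,-110,0,0,0,0,0,40,-160,0,0,0,0,0,40,-180,0,0,0,0,0,40,-180,0,0,0,0,0,40]
}}

```text
clock: 6.45
eef_pos: [620.6, 198.3, 158.6]
tcp_rot: [-2.635, 1.566, 0.427]
contact_force: [0.2, 0.7, -3.1]
opening: 0.652
```

```bash
python3 - <<'E'
from h import *
snap('wrist','w5'); snap('side','s5')
a=cv2.imread('pics/w5.png'); b=cv2.imread('pics/s5.png')[60:300,200:520]; cv2.imwrite('pics/c5.png',np.hstack([cv2.resize(a,(400,300)),cv2.resize(b,(400,300))]))
go([469.5,-215,160],-94.5)
E
```

```text
tcp [618.9 197.8 155.4] y dir deg -94.5 q6 1.96
shift [ -4.6 423.3 116.2]
turn [-0.   0.1  0. ]
turn [ 1.8e+02  0.0e+00 -1.0e-01]
```

View pics/c5.png

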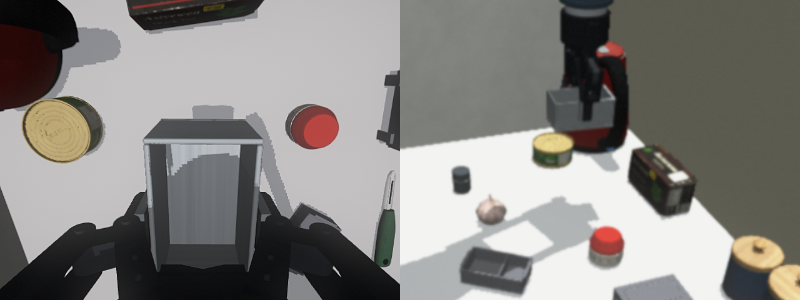

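{"method": "drive_tool", "body": {
  "rows": [-5,60,30,0,0,0,40,-5,120,60,0,0,0,40,-5,180,90,0,0,0,40,-5,230,110,0,0,0,40,-5,270,120,0,0,0,40,-5,284,127,0,0,0,40,-5,284,127,0,0,0,40]
}}

```text
clock: 7.42
eef_pos: [468.6, -75.5, 159.2]
tcp_rot: [-0.19, 1.567, 2.87]
contact_force: [0.1, 0.0, -2.6]
opening: 0.65
```

```bash
python3 - <<'E'
from h import *
T=tool(); np.save('T6.npy',T); im=snap('wrist','w6')
print(r.sense()['qvel'].round(3),T[:3,3].round(1))
hsv=cv2.cvtColor(im,cv2.COLOR_BGR2HSV); m=cv2.inRange(hsv,(5,80,60),(28,255,255))
c=max(cv2.findContours(m,0,2)[0],key=cv2.contourArea); print(cv2.boundingRect(c))
p=plane('wrist',c.reshape(-1,2).astype(float),8,T); (cx,cy),R_=cv2.minEnclosingCircle(p.astype(np.float32)); print('trivet',cx,cy,R_)
E
```

```text
[ 0.025 -0.001 -0.015  0.004  0.001  0.003] [468.6 -75.5 159.2]
(408, 118, 149, 144)
trivet 470.45513916015625 -213.85931396484375 64.75418853759766
```

View pics/w6.png

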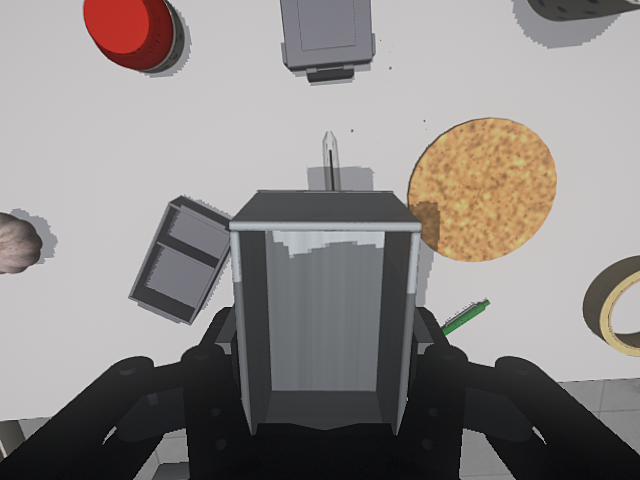

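```bash
python3 - <<'E'
from h import *
T=np.load('T6.npy')
for zr in (68,73,78):
  w=plane('wrist',[(230.5,222),(420,222),(398,434),(250,434)],T[2,3]+zr,T); d=w[:2].mean(0)-w[2:].mean(0)
  print(zr,w.mean(0)-T[:2,3],[np.linalg.norm(w[i]-w[i-1]).round(1) for i in range(4)],np.degrees(np.arctan2(d[1],d[0])))
E
```

```text
68 [8.22428072 0.40150438] [np.float64(80.1), np.float64(56.8), np.float64(80.1), np.float64(53.8)] -4.88752522286844
73 [11.47241568  0.14819   ] [np.float64(76.3), np.float64(54.2), np.float64(76.3), np.float64(51.3)] -4.887525222868452
78 [14.72055064 -0.10512439] [np.float64(72.6), np.float64(51.5), np.float64(72.6), np.float64(48.8)] -4.887525222868446
```

```bash
python3 - <<'E'
from h import *
go([471,-214.4,-14.5],-94.5)
E
```

```text
tcp [469.3 -74.9 159.5] y dir deg -94.6 q6 1.49
shift [173.9 139.1 -13.3]
turn [-0.1  0.2  0. ]
turn [ 1.799e+02  1.000e-01 -2.000e-01]
```

{"method": "drive_tool", "body": {
  "rows": [0,60,-6,0,0.2,0,40,0,110,-13,0,0.2,0,40,20,139,-13,0,0.2,0,40,70,139,-13,0,0.2,0,40,120,139,-13,0,0.2,0,40,150,139,-13,0,0.2,0,40,164,139,-13,0,0.2,0,40,168,139,-13,0,0.2,0,40,170,139,-13,0,0.2,0,40]
}}

```text
clock: 8.6
eef_pos: [471.8, -214.4, -9.9]
tcp_rot: [-3.003, 1.568, 0.058]
contact_force: [0.1, -0.2, -2.2]
opening: 0.645
```

```bash
python3 - <<'E'
from h import *
snap('side','s7',(270,320,420,450),5)
go([471,-214.4,-14.9],-94.5); print(r.sense()['contact_force'])
E
```

```text
tcp [ 471.7 -214.4   -9.9] y dir deg -94.6 q6 1.22
shift [5.  0.  0.7]
turn [-0.1 -0.1  0. ]
turn [179.9   0.    0.2]
[-0.44243263  0.74093082 -2.45278709]
```

View pics/s7.png

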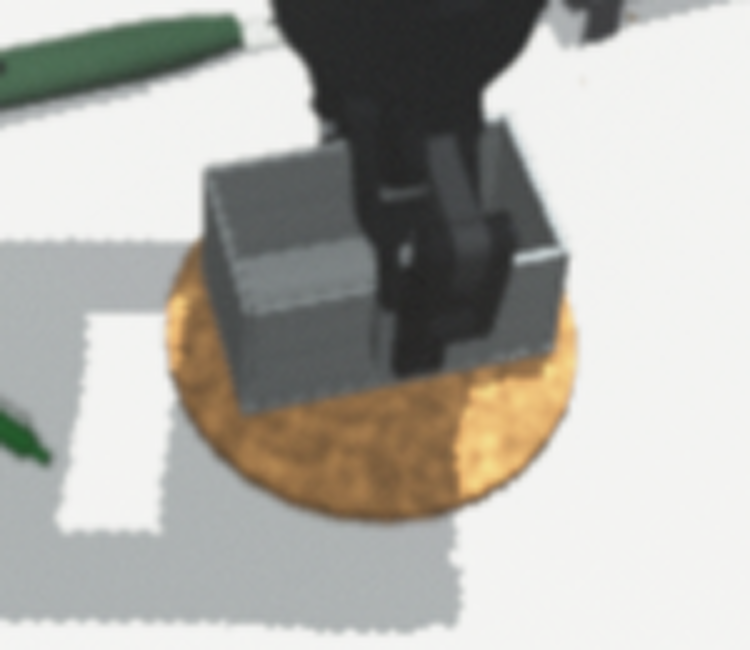

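Box is held centred over the trivet a few mm up. Lower 5 and release.

{"method": "drive_tool", "body": {
  "rows": [3,0,1,0,0,0,40,5,0,1,0,0,0,40,5,0,1,0,0,0,40]
}}

```text
clock: 9.02
eef_pos: [470.7, -214.5, -14.7]
tcp_rot: [-3.094, 1.568, -0.033]
contact_force: [0.1, 1.0, -2.3]
opening: 0.656
```

{"method": "drive_tool", "body": {
  "rows": [1,0,0,0,0,0,40,1,0,0,0,0,0,40]
}}

```text
clock: 9.28
eef_pos: [470.8, -214.5, -14.9]
tcp_rot: [-3.069, 1.568, -0.008]
contact_force: [-2.1, 0.2, 9.6]
opening: 0.65
```

{"method": "drive_tool", "body": {
  "rows": [0,0,0,0,0,0,90,0,0,0,0,0,0,100,0,0,0,0,0,0,100,-60,0,0,0,0,0,100,-120,0,0,0,0,0,100,-180,0,0,0,0,0,100,-200,0,0,0,0,0,100,-200,0,0,0,0,0,100]
}}

```text
clock: 10.28
eef_pos: [471.2, -215.0, 186.6]
tcp_rot: [2.978, 1.564, -0.244]
contact_force: [-0.1, 0.1, 0.2]
opening: 0.999
```

```bash
python3 - <<'E'
from h import *
T=tool();np.save('T8.npy',T); snap('wrist','w8'); snap('wrist','w8z',(220,100,440,320),3)
go([433,52,185],-124)
E
```

```text
tcp [ 469.6 -214.2  184. ] y dir deg -94.6 q6 1.22
shift [  -0.9 -262.4   57.9]
turn [29.4 -0.1  0.1]
turn [-1.506e+02 -1.000e-01 -1.000e-01]
```

View pics/w8z.png

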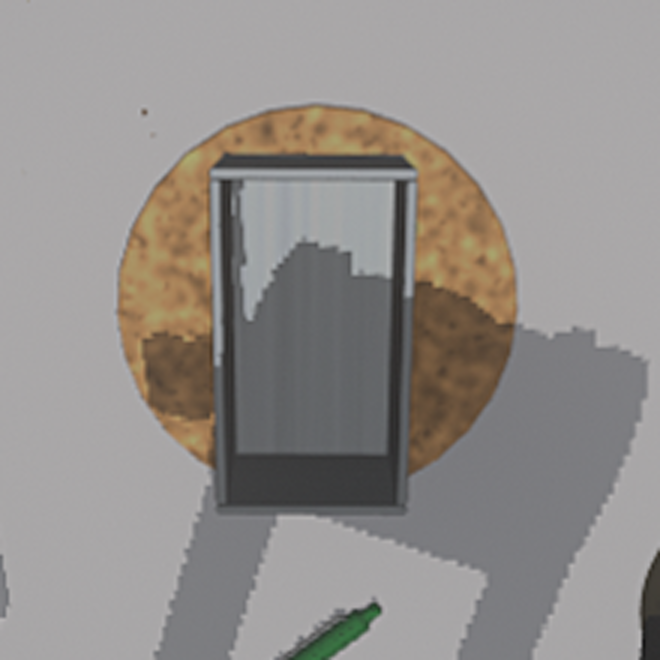

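```bash
python3 - <<'E'
from h import *
T=np.load('T8.npy')
q=np.array([(210,169),(417.5,169),(407,515),(216,515)])/3+[220,100]
w=plane('wrist',q,58,T); d=w[:2].mean(0)-w[2:].mean(0)
print(w.mean(0),[np.linalg.norm(w[i]-w[i-1]).round(1) for i in range(4)],np.degrees(np.arctan2(d[1],d[0])))
im=cv2.imread('pics/w8_raw.png');hsv=cv2.cvtColor(im,cv2.COLOR_BGR2HSV); m=cv2.inRange(hsv,(5,80,40),(28,255,255))
c=max(cv2.findContours(m,0,2)[0],key=cv2.contourArea)
p=plane('wrist',c.reshape(-1,2).astype(float),8,T); print('trivet',cv2.minEnclosingCircle(p.astype(np.float32)))
E
```

```text
[ 470.39997098 -214.03971545] [np.float64(100.2), np.float64(55.6), np.float64(100.2), np.float64(56.4)] -4.919794818058073
trivet ((469.6085510253906, -214.50399780273438), 64.07469940185547)
```

{"method": "drive_tool", "body": {
  "rows": [0,-60,15,10,0,0,100,0,-120,30,20,0,0,100,0,-180,45,29,0,0,100,0,-240,58,29,0,0,100,0,-262,58,29,0,0,100,0,-262,58,29,0,0,100,0,-262,58,29,0,0,100]
}}

```text
clock: 11.25
eef_pos: [432.1, 51.2, 182.9]
tcp_rot: [0.718, 1.57, -3.01]
contact_force: [0.4, -0.3, -0.5]
opening: 1.002
```

```bash
python3 - <<'E'
from h import *
T=tool();np.save('T9.npy',T); snap('wrist','w9',(220,100,440,320),3);print(r.sense()['qvel'].round(3))
E
```

```text
[-0.013 -0.006 -0.002 -0.     0.002  0.002]
```

View pics/w9.png

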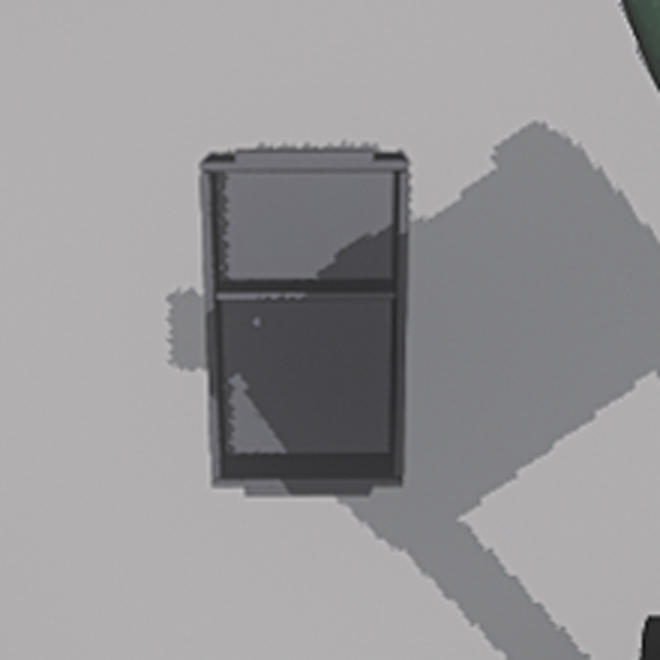

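```bash
python3 - <<'E'
from h import *
T=np.load('T9.npy')
q=np.array([(202,160),(410,160),(404,487),(213,487)])/3+[220,100]
w=plane('wrist',q,34,T); d=w[:2].mean(0)-w[2:].mean(0)
print(w.mean(0),[np.linalg.norm(w[i]-w[i-1]).round(1) for i in range(4)],np.degrees(np.arctan2(d[1],d[0])))
q=np.array([(240,150),(375,150),(373,495),(246,495)])/3+[220,100]
w2=plane('wrist',q,34,T); print(w2.mean(0),'ledge span',[np.linalg.norm(w2[i]-w2[i-1]).round(1) for i in range(4)])
c=w.mean(0)
print('cross wall',(plane('wrist',np.array([[308,291]])/3+[220,100],34,T)-c)@(d/np.linalg.norm(d)))
go([*c,-34],np.degrees(np.arctan2(d[1],d[0]))-90)
E
```

```text
[431.83912308  53.87130692] [np.float64(100.0), np.float64(59.3), np.float64(100.1), np.float64(59.7)] -33.175119628313006
[431.67343351  53.53883764] ledge span [np.float64(105.5), np.float64(38.4), np.float64(105.6), np.float64(39.8)]
cross wall [12.18229212]
tcp [432.3  50.9 183.2] y dir deg -123.6 q6 2.27
shift [217.2  -2.2   2. ]
turn [-0.5  0.  -0. ]
turn [179.5  -0.   -0. ]
```

{"method": "drive_tool", "body": {
  "rows": [60,-2,2,-0.5,0,0,100,120,-2,2,-0.5,0,0,100,170,-2,2,-0.5,0,0,100,200,-2,2,-0.5,0,0,100,215,-2,2,-0.5,0,0,100,215,-2,2,-0.5,0,0,100,215,-2,2,-0.5,0,0,45,215,-2,2,-0.5,0,0,45,215,-2,2,-0.5,0,0,45,215,-2,2,-0.5,0,0,45]
}}

```text
clock: 12.55
eef_pos: [432.8, 53.7, -30.6]
tcp_rot: [-2.497, 1.569, 0.067]
contact_force: [-0.3, -2.1, 7.8]
opening: 0.698
```

{"method": "drive_tool", "body": {
  "rows": [-20,0,0,0,0,0,45,-70,0,0,0,0,0,45,-120,0,0,0,0,0,45,-170,0,0,0,0,0,45,-190,0,0,0,0,0,45,-190,0,0,0,0,0,45]
}}

```text
clock: 13.3
eef_pos: [433.6, 53.9, 161.4]
tcp_rot: [-2.454, 1.564, 0.109]
contact_force: [0.6, 0.3, -2.7]
opening: 0.692
```

```bash
python3 - <<'E'
from h import *
T=tool();np.save('T10.npy',T); snap('wrist','w10');print(r.sense()['contact_force'])
go([470.4,-214.0,150],-94.9)
E
```

```text
[-0.12238546 -0.36280608 -3.0835405 ]
tcp [432.5  53.7 159.9] y dir deg -123.1 q6 2.27
shift [  10.   203.6 -178. ]
turn [-28.2  -0.2   0.1]
turn [1.518e+02 1.000e-01 3.000e-01]
```

View pics/w10.png

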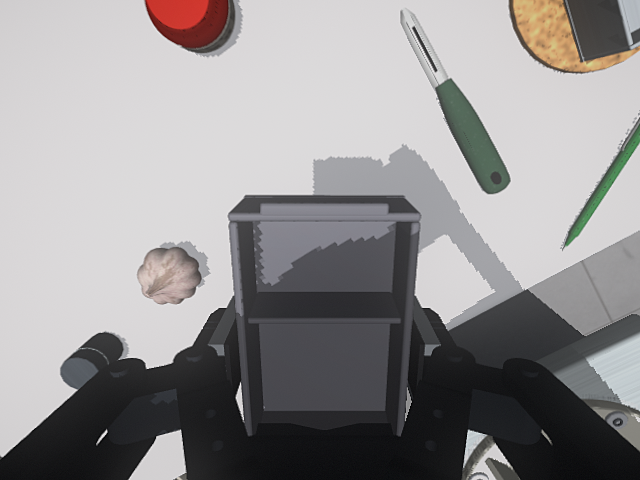

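```bash
python3 - <<'E'
from h import *
go([471.4,-214.4,60],-94.6)
E
```

```text
tcp [432.5  53.7 159.9] y dir deg -123.1 q6 2.27
shift [ 100.   203.6 -178.7]
turn [-28.5  -0.2   0.1]
turn [1.515e+02 1.000e-01 3.000e-01]
```

{"method": "drive_tool", "body": {
  "rows": [0,42,-37,-8,0,0,45,0,84,-74,-16,0,0,45,0,126,-111,-24,0,0,45,0,168,-148,-28.5,-0.2,0,45,0,204,-179,-28.5,-0.2,0,45,30,204,-179,-28.5,-0.2,0,45,70,204,-179,-28.5,-0.2,0,45,100,204,-179,-28.5,-0.2,0,45,100,204,-179,-28.5,-0.2,0,45]
}}

```text
clock: 14.48
eef_pos: [468.5, -213.5, 56.7]
tcp_rot: [-0.601, 1.564, 2.46]
contact_force: [-0.1, -0.1, -1.0]
opening: 0.696
```

```bash
python3 - <<'E'
from h import *
snap('side','s11',(270,300,420,430),5); T=tool(); np.save('T11.npy',T); snap('wrist','w11')
go([471.4,-214.4,21.4],-94.6)
E
```

```text
tcp [ 471.  -214.7   59.7] y dir deg -94.6 q6 1.22
shift [38.3 -0.2 -0.4]
turn [-0.   0.   0.1]
turn [ 1.8e+02  2.0e-01 -1.0e-01]
```

View pics/s11.png

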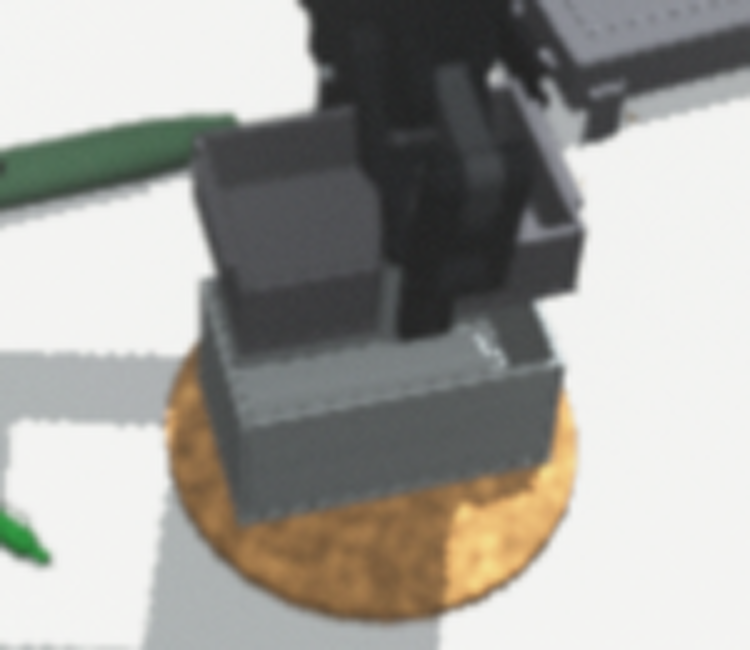

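View pics/w11.png

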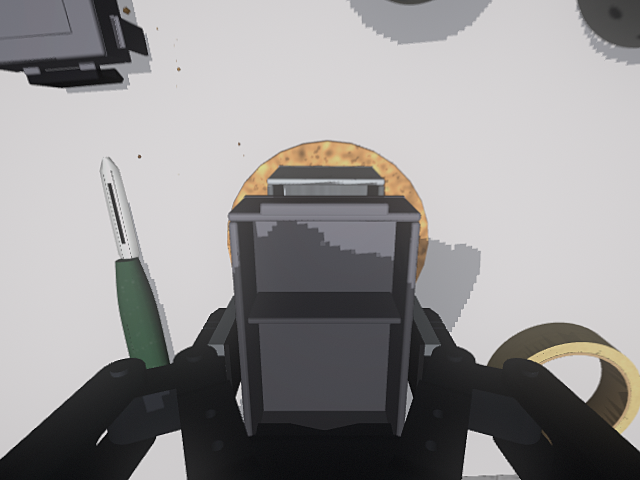

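```bash
python3 - <<'E'
from h import *
im=cv2.imread('pics/w11_raw.png'); cv2.imwrite('pics/w11z.png',cv2.resize(im[155:235,215:435],None,fx=3.6,fy=3.6,interpolation=cv2.INTER_CUBIC))
E
```

```text
(no output)
```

View pics/w11z.png

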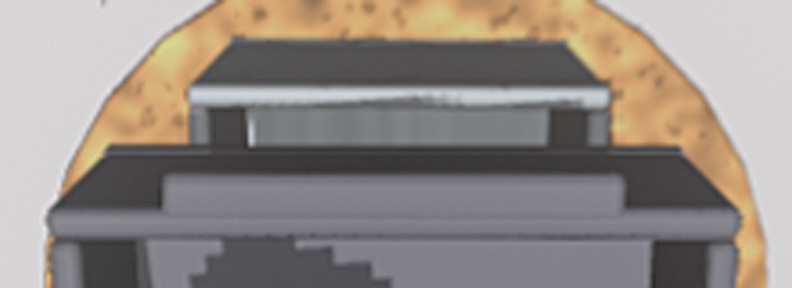

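```bash
python3 - <<'E'
from h import *
T=np.load('T11.npy'); Z=T[2,3]
def P(q,z):
    w=plane('wrist',np.array(q)/3.6+[215,155],z,T); c=np.c_[w,[z]*2]-T[:3,3]; t=c@T[:3,:3]; return t.round(1).tolist(), np.linalg.norm(w[0]-w[1]).round(1)
print('box',P([(188,88),(610,88)],58))
for dz in (0,-3):
  b=Z+30.6+dz
  print('tray rim',P([(45,212),(742,212)],b+34)); print('ledge',P([(165,175),(625,175)],b+34)); print('body bottom',P([(107,148),(682,148)],b+6))
E
```

```text
box ([[0.4, -28.2, -50.0], [0.2, 27.3, -50.0]], np.float64(55.5))
tray rim ([[-64.7, -31.0, -49.6], [-64.8, 28.5, -49.6]], np.float64(59.5))
ledge ([[-64.7, -20.6, -52.8], [-64.8, 18.4, -52.9]], np.float64(39.0))
body bottom ([[-36.7, -31.4, -49.4], [-36.8, 29.2, -49.5]], np.float64(60.6))
tray rim ([[-61.7, -31.8, -48.8], [-61.8, 29.3, -48.9]], np.float64(61.1))
ledge ([[-61.7, -21.1, -52.1], [-61.8, 18.9, -52.2]], np.float64(40.0))
body bottom ([[-33.7, -32.0, -48.8], [-33.8, 29.8, -48.9]], np.float64(61.9))
```

{"method": "drive_tool", "body": {
  "rows": [15,0.4,-0.3,0,0,0,45,26,0.4,-0.3,0,0,0,45,32,0.4,-0.3,0,0,0,45,35,0.4,-0.3,0,0,0,45,37,0.4,-0.3,0,0,0,45]
}}

```text
clock: 15.2
eef_pos: [471.4, -215.0, 22.6]
tcp_rot: [-1.351, 1.569, 1.71]
contact_force: [-0.2, -0.9, -1.4]
opening: 0.693
```

```bash
python3 - <<'E'
from h import *
snap('side','s12',(270,300,420,430),5)
go([471.4,-214.4,21.4],-94.6); print(r.sense()['contact_force'])
E
```

```text
tcp [ 471.3 -215.    22.5] y dir deg -94.6 q6 1.22
shift [ 1.1 -0.6 -0. ]
turn [-0.   0.   0.1]
turn [ 1.8e+02  2.0e-01 -1.0e-01]
[-0.08051572  0.11319786 -1.50628221]
```

View pics/s12.png

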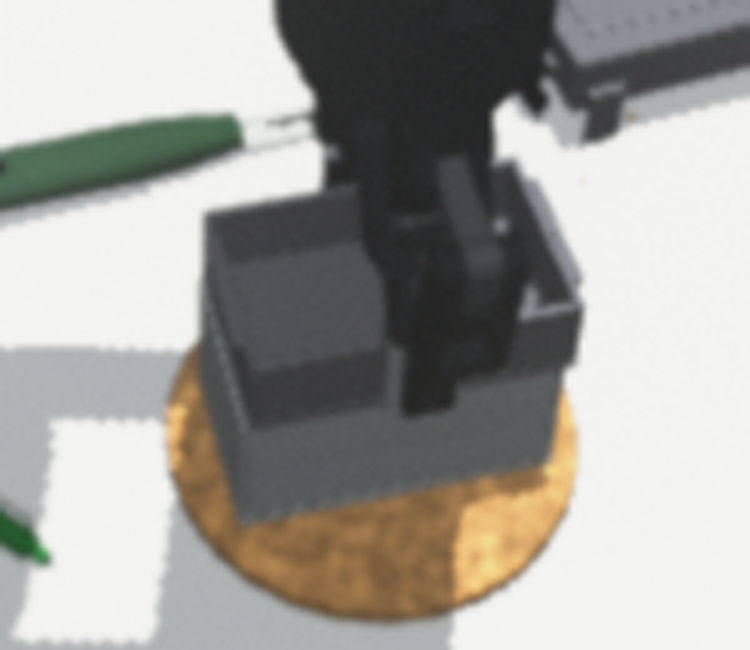

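{"method": "drive_tool", "body": {
  "rows": [1,0,0,0,0,0,45,1.5,0,0,0,0,0,45,1.5,0,0,0,0,0,45]
}}

```text
clock: 15.62
eef_pos: [471.5, -215.1, 21.4]
tcp_rot: [-1.539, 1.569, 1.523]
contact_force: [-1.3, 0.6, 4.4]
opening: 0.697
```

{"method": "drive_tool", "body": {
  "rows": [0,0,0,0,0,0,85,0,0,0,0,0,0,100,0,0,0,0,0,0,100,-60,0,0,0,0,0,100,-120,0,0,0,0,0,100,-160,0,0,0,0,0,100,-175,0,0,0,0,0,100,-175,0,0,0,0,0,100]
}}

```text
clock: 16.62
eef_pos: [471.7, -215.6, 196.6]
tcp_rot: [-2.138, 1.569, 0.923]
contact_force: [-0.1, 0.4, 0.1]
opening: 1.004
```

```bash
python3 - <<'E'
from h import *
T=tool();np.save('T13.npy',T); snap('wrist','w13',(220,100,440,320),3); snap('side','s13',(270,300,420,430),5)
go([436,322,190],-94.6)
a=cv2.imread('pics/w13.png'); b=cv2.imread('pics/s13.png'); cv2.imwrite('pics/c13.png',np.hstack([cv2.resize(a,(400,400)),cv2.resize(b,(400,400))]))
E
```

```text
tcp [ 470.6 -215.   194.8] y dir deg -94.6 q6 1.22
shift [   6.4 -532.5   77.6]
turn [-0.   0.1  0.2]
turn [180.    0.2  -0.2]
```

View pics/c13.png

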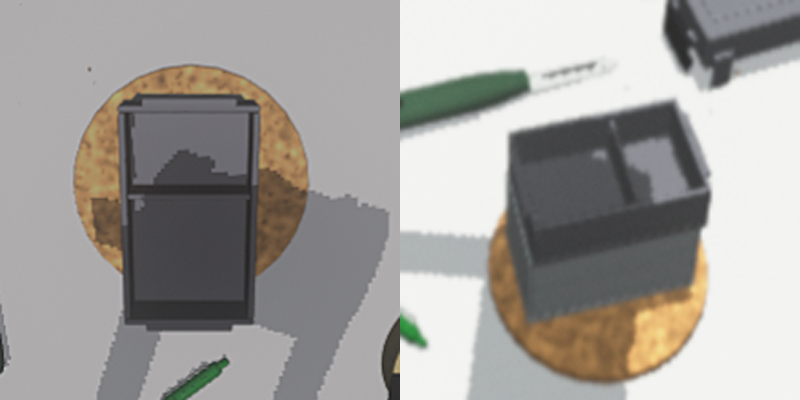

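View pics/w13.png

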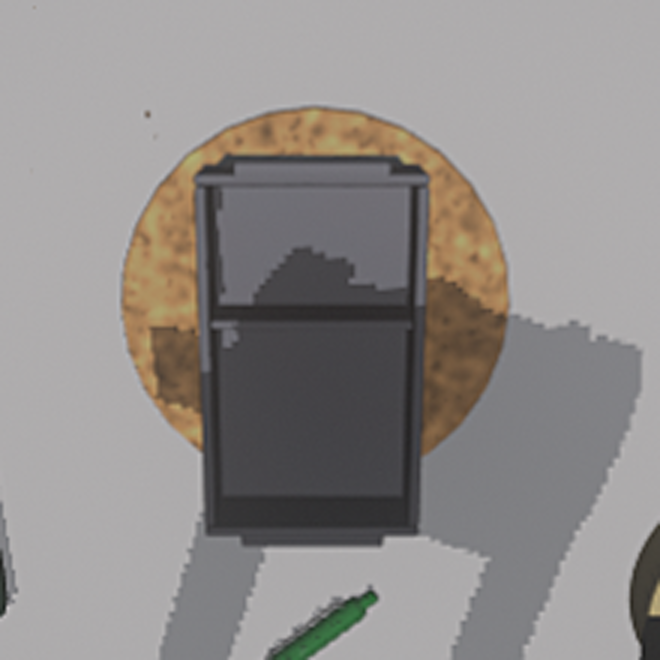

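Seated. Measure the tray and move to the pot.

```bash
python3 - <<'E'
from h import *
T=np.load('T13.npy')
q=np.array([(195,176),(428,176),(418,535),(207,535)])/3+[220,100]
w=plane('wrist',q,86,T); d=w[:2].mean(0)-w[2:].mean(0); u=d/np.linalg.norm(d); c=w.mean(0)
print(c,[np.linalg.norm(w[i]-w[i-1]).round(1) for i in range(4)],np.degrees(np.arctan2(d[1],d[0])))
print('cross wall',(plane('wrist',np.array([[312,321]])/3+[220,100],86,T)-c)@u,'pot target',c-19*u)
E
```

```text
[ 470.98613895 -214.16710775] [np.float64(98.7), np.float64(58.9), np.float64(98.7), np.float64(59.0)] -4.412821325628011
cross wall [11.90894235] pot target [ 452.04246332 -212.70520707]
```

{"method": "drive_tool", "body": {
  "rows": [0,-60,8,0,0,0,100,0,-120,16,0,0,0,100,0,-180,24,0,0,0,100,0,-240,32,0,0,0,100,0,-300,40,0,0,0,100,0,-360,50,0,0,0,100,0,-420,60,0,0,0,100,5,-480,70,0,0,0,100,5,-532,78,0,0,0,100,5,-532,78,0,0,0,100]
}}

```text
clock: 17.98
eef_pos: [434.2, 324.2, 189.1]
tcp_rot: [-0.266, 1.566, 2.799]
contact_force: [0.4, -0.9, 0.0]
opening: 0.999
```

{"method": "drive_tool", "body": {
  "rows": [0,0,0,0,0,0,100]
}}

```text
clock: 18.1
eef_pos: [433.3, 323.4, 187.4]
tcp_rot: [0.144, 1.564, -3.074]
contact_force: [-0.9, 0.1, -0.1]
opening: 0.999
```

```bash
python3 - <<'E'
from h import *
T=tool();np.save('T14.npy',T); snap('wrist','w14');print(r.sense()['qvel'].round(3),T[:3,3])
E
```

```text
[-0.016 -0.014  0.002 -0.     0.002  0.   ] [433.30787861 323.39791216 187.43878037]
```

View pics/w14.png

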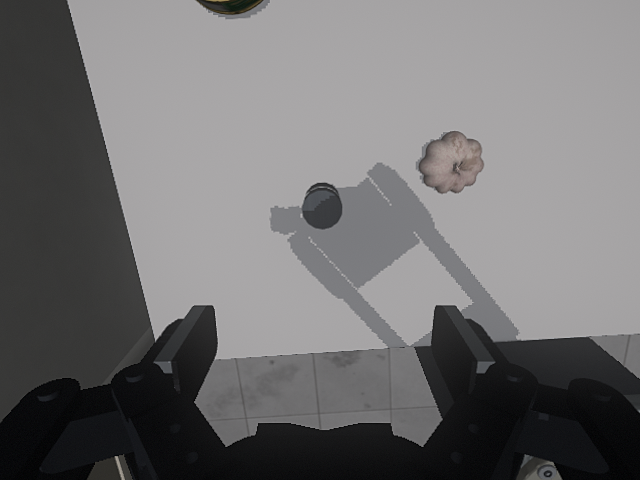

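```bash
python3 - <<'E'
from h import *
T=np.load('T14.npy')
im=cv2.imread('pics/w14_raw.png'); cv2.imwrite('pics/w14z.png',cv2.resize(im[165:245,280:370],None,fx=6,fy=6,interpolation=cv2.INTER_CUBIC))
w=plane('wrist',[(302.5,208),(342,208),(322,188.5),(322,228)],44,T); print(w,np.linalg.norm(w[0]-w[1]),np.linalg.norm(w[2]-w[3]))
c=np.array([w[:2,1].mean(),0]); go([w[2:,0].mean(),w[:2,1].mean(),-9])
E
```

```text
[[436.22857501 343.15112595]
 [433.60353144 308.4730222 ]
 [452.19560197 324.70443745]
 [416.60693252 327.44380338]] 34.77731637012358 35.6939423235329
tcp [433.3 323.2 187.4] y dir deg -94.4 q6 2.28
shift [196.4  -2.8  -2.3]
```

View pics/w14z.png

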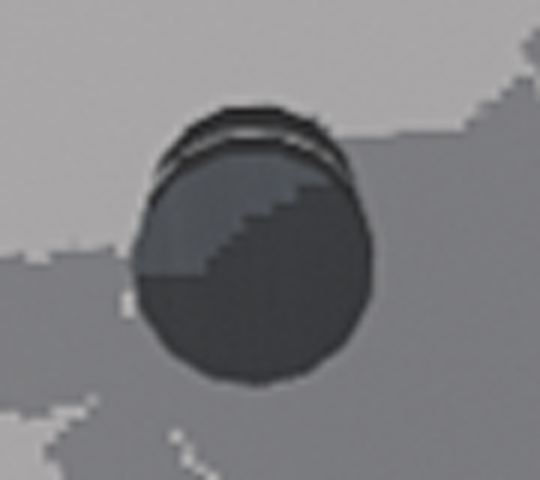

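{"method": "drive_tool", "body": {
  "rows": [60,-3,-1.5,0,0,0,100,120,-3,-1.5,0,0,0,100,160,-3,-1.5,0,0,0,100,185,-3,-1.5,0,0,0,100,196,-3,-1.5,0,0,0,100,196,-3,-1.5,0,0,0,100,196,-3,-1.5,0,0,0,20,196,-3,-1.5,0,0,0,20,196,-3,-1.5,0,0,0,20,196,-3,-1.5,0,0,0,20],
  "newtons": 35
}}

```text
clock: 19.4
eef_pos: [434.1, 326.4, -7.6]
tcp_rot: [-0.0, 1.565, 3.065]
contact_force: [-0.7, -2.5, 8.0]
opening: 0.409
```

{"method": "drive_tool", "body": {
  "rows": [0,0,0,0,0,0,20,0,0,0,0,0,0,20,0,0,0,0,0,0,20]
}}

```text
clock: 19.77
eef_pos: [434.0, 326.5, -7.5]
tcp_rot: [0.0, 1.565, 3.066]
contact_force: [-0.6, -0.7, 1.0]
opening: 0.401
```

```bash
python3 - <<'E'
from h import *
snap('wrist','w15'); snap('side','s15',(200,150,320,250),5); print(tool()[:3,3])
a=cv2.imread('pics/w15.png'); b=cv2.imread('pics/s15.png'); cv2.imwrite('pics/c15.png',np.hstack([cv2.resize(a,(400,300)),cv2.resize(b,(360,300))]))
E
```

```text
[434.05843365 326.45167341  -7.53780244]
```

View pics/c15.png

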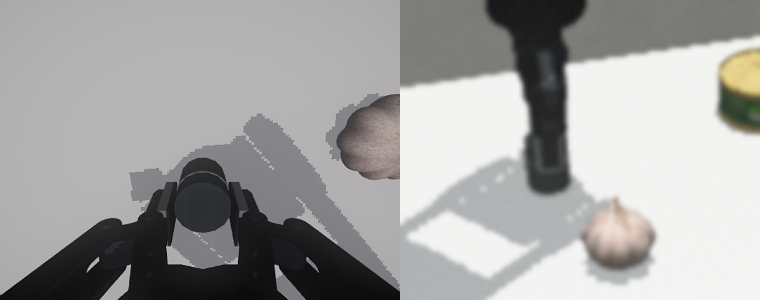

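{"method": "drive_tool", "body": {
  "rows": [-15,0,0,0,0,0,20,-50,0,0,0,0,0,20,-100,0,0,0,0,0,20,-150,0,0,0,0,0,20,-190,0,0,0,0,0,20,-200,0,0,0,0,0,20,-200,0,0,0,0,0,20]
}}

```text
clock: 20.75
eef_pos: [435.3, 326.3, 192.8]
tcp_rot: [-0.102, 1.565, 2.964]
contact_force: [-0.1, 0.1, -1.2]
opening: 0.405
```

```bash
python3 - <<'E'
from h import *
T=tool();np.save('T16.npy',T);snap('wrist','w16'); snap('side','s16',(180,70,330,195),5); print(r.sense()['contact_force'])
b=cv2.imread('pics/s16.png'); 
f=lambda p:tuple(int(x) for x in ((proj('side',p)[0]-[180,70])*5))
for h in (7.5,51.5): cv2.circle(b,f(T[:3,3]+[0,0,h]),4,(0,0,255),1)
a=cv2.imread('pics/w16.png'); cv2.imwrite('pics/c16.png',np.hstack([cv2.resize(a,(400,300)),cv2.resize(b,(360,300))]))
go([452,-213,190],-94.6)
E
```

```text
[-0.53358737 -0.4770657  -0.68298279]
tcp [434.4 325.7 191.1] y dir deg -94.4 q6 2.28
shift [  1.4 535.8 -58.6]
turn [ 0.2  0.5 -0.1]
turn [-1.798e+02  1.000e-01  7.000e-01]
```

View pics/c16.png

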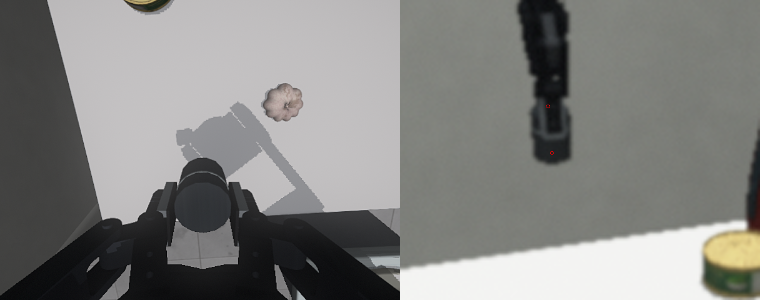

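{"method": "drive_tool", "body": {
  "rows": [0,60,-7,0,0.5,0,20,0,120,-14,0,0.5,0,20,0,180,-21,0,0.5,0,20,0,240,-28,0,0.5,0,20,0,300,-35,0,0.5,0,20,0,360,-42,0,0.5,0,20,0,420,-49,0,0.5,0,20,0,480,-55,0,0.5,0,20,0,525,-58,0,0.5,0,20,0,536,-58,0,0.5,0,20]
}}

```text
clock: 22.1
eef_pos: [450.3, -215.1, 189.7]
tcp_rot: [0.414, 1.569, -2.807]
contact_force: [0.9, 0.5, -0.4]
opening: 0.402
```

{"method": "drive_tool", "body": {
  "rows": [0,0,0,0,0,0,20,0,0,0,0,0,0,20]
}}

```text
clock: 22.35
eef_pos: [449.8, -213.9, 189.0]
tcp_rot: [-0.024, 1.567, 3.039]
contact_force: [0.6, 0.4, -2.1]
opening: 0.404
```

```bash
python3 - <<'E'
from h import *
T=tool();snap('wrist','w17'); np.save('T17.npy',T); go([452,-213.5,58],-94.6)
E
```

```text
tcp [ 450.1 -213.8  189.2] y dir deg -94.5 q6 1.2
shift [131.2  -0.5  -2.3]
turn [ 0.1  0.2 -0. ]
turn [-179.9    0.     0.3]
```

View pics/w17.png

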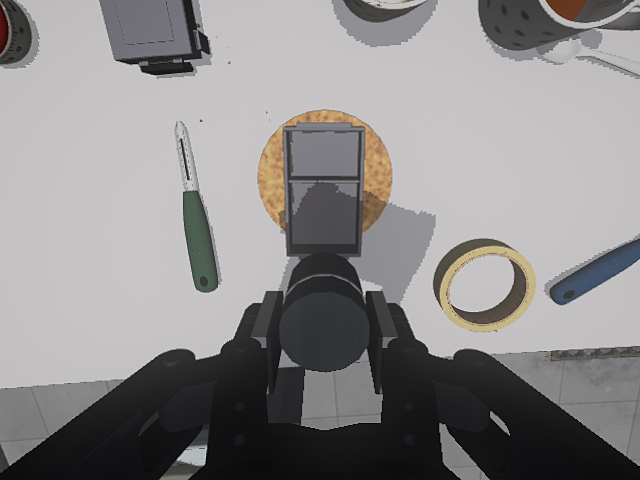

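Pot is centred sideways on the tray. Descend.

{"method": "drive_tool", "body": {
  "rows": [50,-0.5,-2.3,0,0.2,0,20,90,-0.5,-2.3,0,0.2,0,20,115,-0.5,-2.3,0,0.2,0,20,126,-0.5,-2.3,0,0.2,0,20,131,-0.5,-2.3,0,0.2,0,20,131,-0.5,-2.3,0,0.2,0,20]
}}

```text
clock: 23.15
eef_pos: [452.5, -213.4, 58.8]
tcp_rot: [2.842, 1.569, -0.377]
contact_force: [0.2, -0.7, -0.5]
opening: 0.4
```

```bash
python3 - <<'E'
from h import *
snap('side','s18',(270,270,420,420),4);snap('wrist','w18'); go([452,-213.5,53.5],-94.6); print(r.sense()['contact_force'])
a=cv2.imread('pics/w18.png'); b=cv2.imread('pics/s18.png'); cv2.imwrite('pics/c18.png',np.hstack([cv2.resize(a[60:],(420,368)),cv2.resize(b,(368,368))]))
E
```

```text
tcp [ 452.7 -213.7   59.1] y dir deg -94.5 q6 1.2
shift [ 5.6 -0.1  0.7]
turn [ 0.1 -0.1 -0. ]
turn [-1.799e+02  1.000e-01 -2.000e-01]
[-0.05603281  0.23285585 -0.20221713]
```

View pics/c18.png

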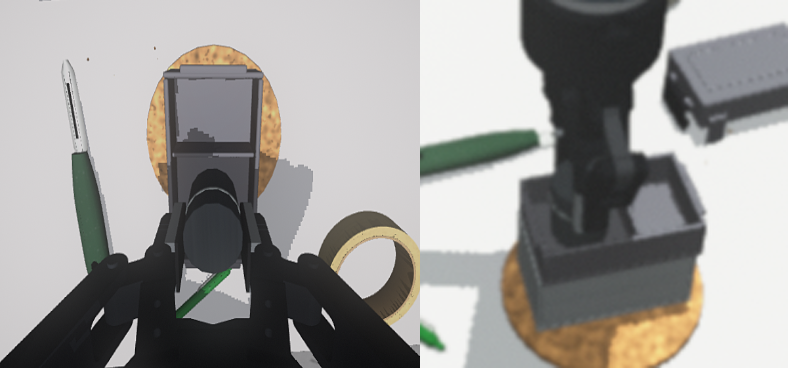

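{"method": "drive_tool", "body": {
  "rows": [3,0,0,0,0,0,20,5,0,0,0,0,0,20,6,0,0,0,0,0,20,6,0,0,0,0,0,20]
}}

```text
clock: 23.75
eef_pos: [453.0, -213.8, 53.4]
tcp_rot: [2.844, 1.568, -0.376]
contact_force: [-0.3, 1.1, 3.8]
opening: 0.406
```

{"method": "drive_tool", "body": {
  "rows": [0,0,0,0,0,0,75,0,0,0,0,0,0,75,0,0,0,0,0,0,75,-50,0,0,0,0,0,100,-100,0,0,0,0,0,100,-140,0,0,0,0,0,100,-140,0,0,0,0,0,100]
}}

```text
clock: 24.62
eef_pos: [454.6, -214.6, 196.5]
tcp_rot: [2.792, 1.562, -0.428]
contact_force: [0.5, 0.6, -0.3]
opening: 1.0
```

```bash
python3 - <<'E'
from h import *
T=tool();np.save('T19.npy',T);snap('wrist','w19',(220,90,420,320),2.6); snap('side','s19',(270,270,420,420),4); go([630,-88,190],-91); 
a=cv2.imread('pics/w19.png'); b=cv2.imread('pics/s19.png'); print(a.shape);cv2.imwrite('pics/c19.png',np.hstack([cv2.resize(a,(391,450)),cv2.resize(b,(400,450))]))
E
```

```text
tcp [ 452.4 -213.6  193.2] y dir deg -94.5 q6 1.2
shift [   3.5 -139.  -167.2]
turn [-3.5 -0.2 -0.1]
turn [ 1.765e+02 -1.000e-01  2.000e-01]
(598, 520, 3)
```

View pics/c19.png

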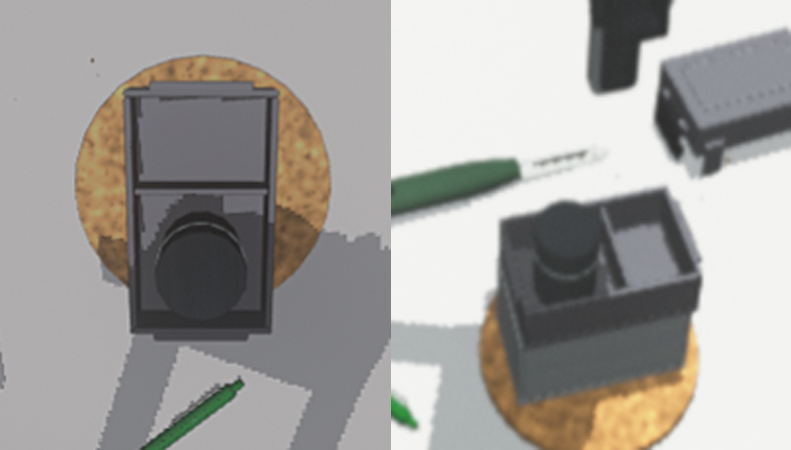

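{"method": "drive_tool", "body": {
  "rows": [0,-35,-42,-3.5,0,0,100,0,-70,-84,-3.5,0,0,100,0,-105,-126,-3.5,0,0,100,3,-139,-167,-3.5,-0.2,0,100,3,-139,-167,-3.5,-0.2,0,100,3,-139,-167,-3.5,-0.2,0,100]
}}

```text
clock: 25.48
eef_pos: [628.4, -87.9, 188.5]
tcp_rot: [0.155, 1.566, -3.003]
contact_force: [-0.4, -0.2, 0.2]
opening: 0.999
```

```bash
python3 - <<'E'
from h import *
T=tool();np.save('T20.npy',T);snap('wrist','w20',(220,90,420,320),2.6);print(r.sense()['qvel'].round(3))
T=np.load('T19.npy')
k=2.6*391/520; q=np.array([(124,93),(278,93),(270,333),(132,333)])/[k,2.6*450/598]+[220,90]
w=plane('wrist',q,86,T); d=w[:2].mean(0)-w[2:].mean(0); u=d/np.linalg.norm(d); c=w.mean(0)
print(c,[np.linalg.norm(w[i]-w[i-1]).round(1) for i in range(4)],np.degrees(np.arctan2(d[1],d[0])))
p=plane('wrist',np.array([[202,272]])/[k,2.6*450/598]+[220,90],105,T)[0]; print('pot in tray', (p-c)@u, (p-c)@[-u[1],u[0]])
E
```

```text
[-0.011 -0.016 -0.     0.002 -0.     0.003]
[ 470.6199896  -214.06013402] [np.float64(97.7), np.float64(58.7), np.float64(97.7), np.float64(58.2)] -4.492701427324543
pot in tray -16.63051859757658 -0.3602336812538987
```

View pics/w20.png

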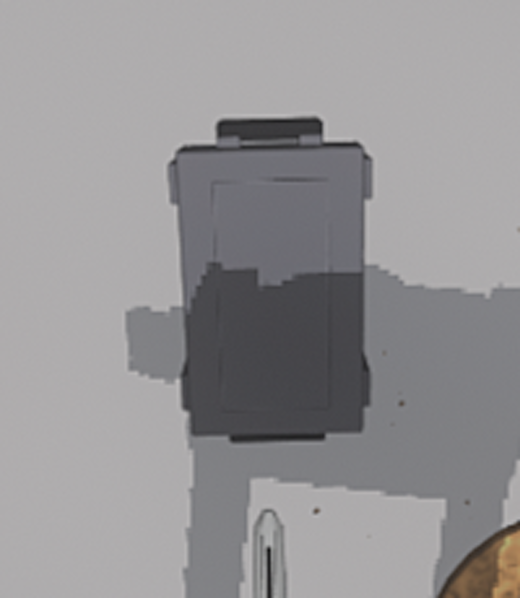

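```bash
python3 - <<'E'
from h import *
T=np.load('T20.npy')
q=np.array([(177,149),(363,145),(363,432),(190,435)])/2.6+[220,90]
for z in (40,):
  w=plane('wrist',q,z,T); d=w[:2].mean(0)-w[2:].mean(0); u=d/np.linalg.norm(d); c=w.mean(0)
  print(c,[np.linalg.norm(w[i]-w[i-1]).round(1) for i in range(4)],np.degrees(np.arctan2(d[1],d[0])),w[:2]-w[2:][::-1])
go([*c,-28],np.degrees(np.arctan2(d[1],d[0]))-90)
E
```

```text
[632.39448092 -87.90580555] [np.float64(100.0), np.float64(60.7), np.float64(100.2), np.float64(62.1)] 0.4296335426308074 [[1.00000533e+02 5.74133648e-02]
 [1.00160116e+02 1.44352338e+00]]
tcp [628.3 -88.4 189. ] y dir deg -91.0 q6 1.45
shift [217.   -0.7  -4.9]
turn [-1.4  0.2 -0. ]
turn [ 1.786e+02 -1.000e-01 -3.000e-01]
```

{"method": "drive_tool", "body": {
  "rows": [60,-0.7,-5,-1.4,0.2,0,100,120,-0.7,-5,-1.4,0.2,0,100,170,-0.7,-5,-1.4,0.2,0,100,205,-0.7,-5,-1.4,0.2,0,100,219,-0.7,-5,-1.4,0.2,0,100,219,-0.7,-5,-1.4,0.2,0,100,219,-0.7,-5,-1.4,0.2,0,45,219,-0.7,-5,-1.4,0.2,0,45,219,-0.7,-5,-1.4,0.2,0,45,219,-0.7,-5,-1.4,0.2,0,45],
  "newtons": 40
}}

```text
clock: 26.78
eef_pos: [633.8, -88.2, -28.0]
tcp_rot: [2.644, 1.568, -0.49]
contact_force: [-0.9, -1.1, 7.3]
opening: 0.718
```

{"method": "drive_tool", "body": {
  "rows": [-20,0,0,0,0,0,45,-70,0,0,0,0,0,45,-120,0,0,0,0,0,45,-170,0,0,0,0,0,45,-190,0,0,0,0,0,45,-190,0,0,0,0,0,45]
}}

```text
clock: 27.52
eef_pos: [634.1, -88.0, 163.9]
tcp_rot: [2.837, 1.565, -0.297]
contact_force: [0.1, 0.0, -2.4]
opening: 0.723
```

```bash
python3 - <<'E'
from h import *
snap('wrist','w21'); snap('side','s21',(300,100,500,300),3)
a=cv2.imread('pics/w21.png'); b=cv2.imread('pics/s21.png'); cv2.imwrite('pics/c21.png',np.hstack([cv2.resize(a,(440,330)),cv2.resize(b,(330,330))]))
print(r.sense()['contact_force']);go([472,-214.9,100],-94.6)
E
```

```text
[-0.39683762 -0.15941318 -0.98780889]
tcp [632.3 -87.8 160.6] y dir deg -89.6 q6 1.42
shift [ 60.7 125.9 161.2]
turn [ 5.  -0.  -0.1]
turn [-1.75e+02  1.00e-01 -0.00e+00]
```

View pics/c21.png

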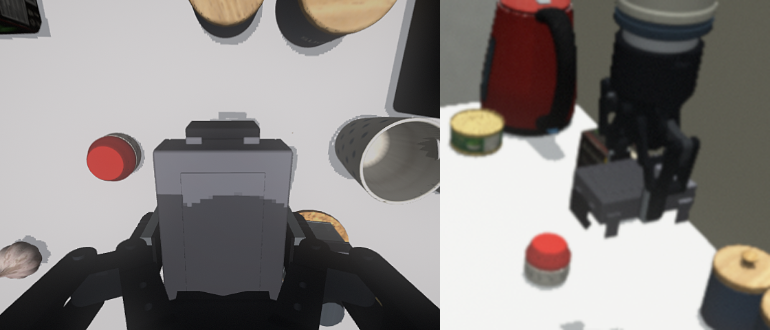

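{"method": "drive_tool", "body": {
  "rows": [0,32,40,5,0,0,45,0,64,80,5,0,0,45,0,96,120,5,0,0,45,0,120,154,5,0,0,45,20,126,161,5,0,0,45,50,126,161,5,0,0,45,61,126,161,5,0,0,45,61,126,161,5,0,0,45]
}}

```text
clock: 28.62
eef_pos: [471.2, -214.4, 98.2]
tcp_rot: [-0.07, 1.568, 2.991]
contact_force: [0.0, 0.2, -1.2]
opening: 0.718
```

```bash
python3 - <<'E'
from h import *
T=tool();np.save('T22.npy',T);snap('wrist','w22',(200,110,450,260),3.2); snap('side','s22',(270,250,420,420),4)
print(r.sense()['qvel'].round(3));go([472,-214.9,56],-94.6)
E
```

```text
[ 0.    -0.015 -0.007 -0.    -0.001  0.002]
tcp [ 472.5 -214.9   99.8] y dir deg -94.6 q6 1.22
shift [43.8 -0.   0.6]
turn [ 0.  -0.  -0.1]
turn [-1.8e+02  1.0e-01 -0.0e+00]
```

View pics/w22.png

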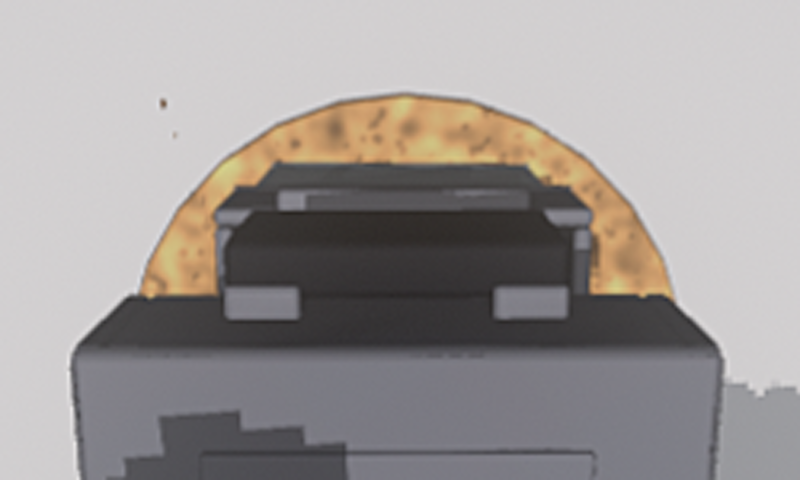

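View pics/s22.png

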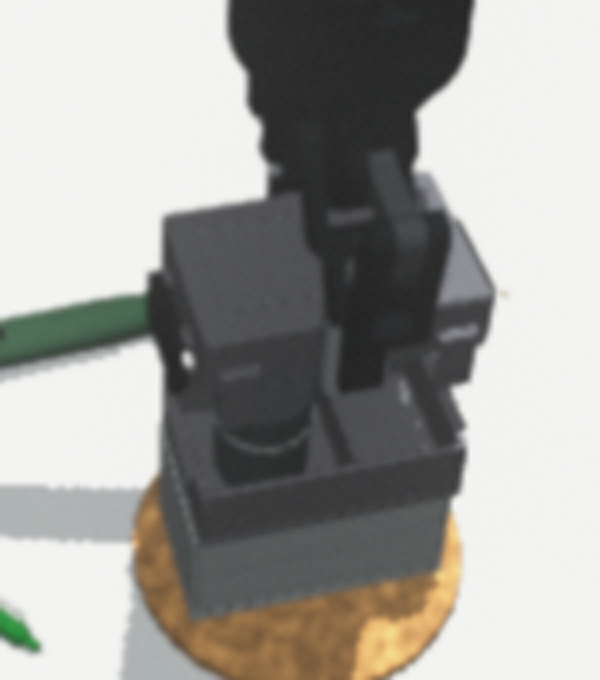

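```bash
python3 - <<'E'
from h import *
T=np.load('T22.npy'); Z=T[2,3]
def P(q,z):
    w=plane('wrist',np.array(q)/3.2+[200,110],z,T); c=np.c_[w,[z]*2]-T[:3,3]; t=c@T[:3,:3]; return t.round(1).tolist(), t[:,1].mean().round(2),t[:,2].mean().round(2),np.linalg.norm(w[0]-w[1]).round(1)
print('tray rim',P([(214,213),(593,213)],86)); print('ledge',P([(278,190),(532,190)],86))
print('lid',P([(72,350),(722,350)],Z+68)); print('lid lower',P([(130,297),(676,297)],Z+28+14))
E
```

```text
tray rim ([[12.1, -30.1, -49.6], [12.1, 29.7, -49.6]], np.float64(-0.21), np.float64(-49.58), np.float64(59.7))
ledge ([[12.1, -19.9, -53.2], [12.1, 19.9, -53.2]], np.float64(0.02), np.float64(-53.19), np.float64(39.8))
lid ([[-68.1, -31.7, -48.7], [-68.1, 29.1, -48.8]], np.float64(-1.31), np.float64(-48.76), np.float64(60.8))
lid lower ([[-42.1, -31.9, -48.1], [-42.1, 30.7, -48.1]], np.float64(-0.6), np.float64(-48.07), np.float64(62.5))
```

{"method": "drive_tool", "body": {
  "rows": [20,0.3,-1,0,0,0,45,35,0.3,-1,0,0,0,45,41,0.3,-1,0,0,0,45,43,0.3,-1,0,0,0,45,44,0.3,-1,0,0,0,45]
}}

```text
clock: 29.35
eef_pos: [473.8, -215.5, 56.1]
tcp_rot: [2.236, 1.569, -0.985]
contact_force: [0.6, 0.1, -1.8]
opening: 0.721
```

{"method": "drive_tool", "body": {
  "rows": [1,0,0,0,0,0,45,2,0,0,0,0,0,45,2,0,0,0,0,0,45]
}}

```text
clock: 29.72
eef_pos: [473.7, -215.5, 54.2]
tcp_rot: [2.172, 1.569, -1.049]
contact_force: [-0.4, -0.5, 0.7]
opening: 0.722
```

```bash
python3 - <<'E'
from h import *
snap('side','s23',(270,250,420,420),4)
print(r.sense()['contact_force'],tool()[:3,3])
E
```

```text
[-0.94197282  0.14345675  0.28397517] [ 473.77683126 -215.5221047    54.26007083]
```

View pics/s23.png

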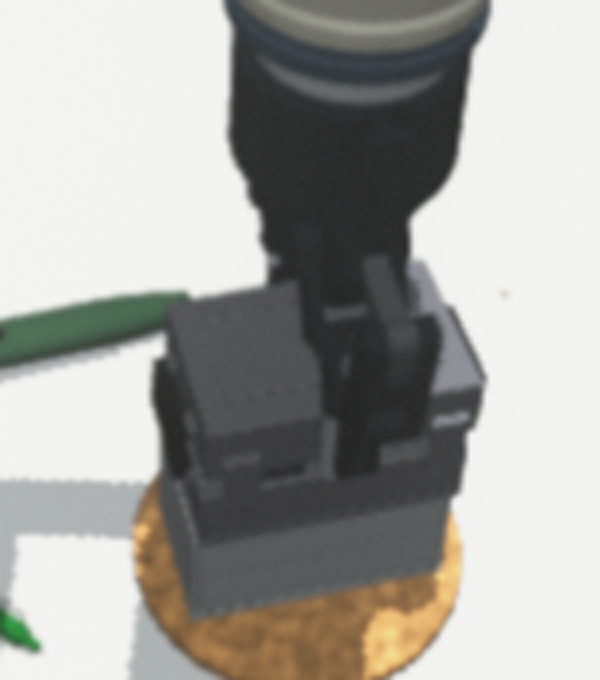

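{"method": "drive_tool", "body": {
  "rows": [0,0,0,0,0,0,85,0,0,0,0,0,0,100,0,0,0,0,0,0,100,-50,0,0,0,0,0,100,-100,0,0,0,0,0,60,-130,0,0,0,0,0,30,-130,0,0,0,0,0,0,-130,0,0,0,0,0,0]
}}

```text
clock: 30.78
eef_pos: [473.2, -215.1, 183.5]
tcp_rot: [1.593, 1.57, -1.628]
contact_force: [-0.1, 0.3, 0.4]
opening: 0.138
```

```bash
python3 - <<'E'
from h import *
T=tool();np.save('T24.npy',T);snap('wrist','w24',(220,90,420,320),2.6); snap('side','s24',(270,270,420,420),4)
a=cv2.imread('pics/w24.png'); b=cv2.imread('pics/s24.png'); cv2.imwrite('pics/c24.png',np.hstack([cv2.resize(a,(391,450)),cv2.resize(b,(409,450))]))
go([472.5,-215.2,95],-94.6)
E
```

```text
tcp [ 472.8 -215.   182.9] y dir deg -94.6 q6 1.22
shift [87.9  0.2  0.2]
turn [ 0.   0.1 -0. ]
turn [-1.8e+02  0.0e+00  1.0e-01]
```

View pics/c24.png

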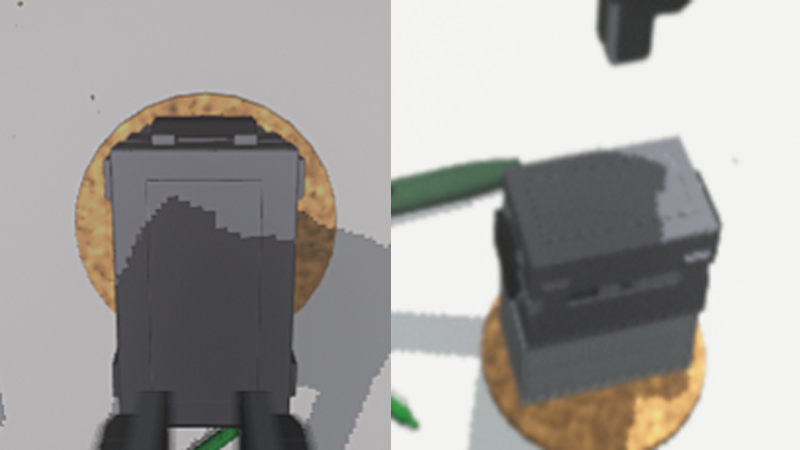

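```bash
python3 - <<'E'
from h import *
T=np.load('T24.npy')
q=np.array([(112,152),(298,152),(291,425),(118,425)])/[2.6*391/520,2.6*450/598]+[220,90]
w=plane('wrist',q,122,T); d=w[:2].mean(0)-w[2:].mean(0)
print(w.mean(0),[np.linalg.norm(w[i]-w[i-1]).round(1) for i in range(4)],np.degrees(np.arctan2(d[1],d[0])))
E
```

```text
[ 471.73947274 -214.33437847] [np.float64(98.6), np.float64(60.1), np.float64(98.6), np.float64(63.1)] -4.5821666486214045
```

{"method": "drive_tool", "body": {
  "rows": [40,0,1,0,0,0,0,70,0,1,0,0,0,0,86,0,1,0,0,0,0,88,0,1,0,0,0,0,88,0,1,0,0,0,0]
}}

```text
clock: 31.5
eef_pos: [472.2, -215.1, 95.4]
tcp_rot: [0.69, 1.57, -2.531]
contact_force: [-0.2, -0.2, 0.8]
opening: 0.001
```

```bash
python3 - <<'E'
from h import *
snap('wrist','w25'); snap('side','s25',(270,250,420,400),4); print(r.sense()['contact_force'],tool()[:3,3])
a=cv2.imread('pics/w25.png'); b=cv2.imread('pics/s25.png'); cv2.imwrite('pics/c25.png',np.hstack([cv2.resize(a,(440,330)),cv2.resize(b,(330,330))]))
E
```

```text
[ 0.66518145 -0.49868625 -0.05727823] [ 472.46270591 -215.22257506   95.83323264]
```

View pics/c25.png

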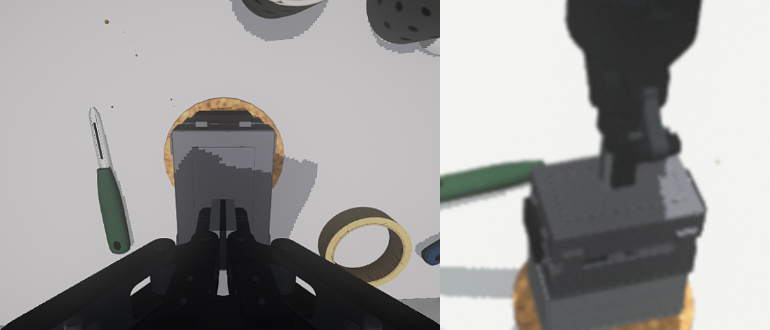

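{"method": "drive_tool", "body": {
  "rows": [4,0,0,0,0,0,0,8,0,0,0,0,0,0,9,0,0,0,0,0,0]
}}

```text
clock: 31.98
eef_pos: [472.8, -215.4, 87.0]
tcp_rot: [2.256, 1.569, -0.965]
contact_force: [0.2, -0.1, 5.2]
opening: -0.002
```

{"method": "drive_tool", "body": {
  "rows": [1,0,0,0,0,0,0,1,0,0,0,0,0,0]
}}

```text
clock: 32.22
eef_pos: [473.4, -215.6, 86.5]
tcp_rot: [2.535, 1.568, -0.686]
contact_force: [1.5, 0.1, 5.1]
opening: -0.002
```

{"method": "drive_tool", "body": {
  "rows": [1,0,0,0,0,0,0,1,0,0,0,0,0,0]
}}

```text
clock: 32.48
eef_pos: [473.5, -215.6, 85.5]
tcp_rot: [2.552, 1.568, -0.669]
contact_force: [0.3, -0.4, 2.2]
opening: -0.002
```

{"method": "drive_tool", "body": {
  "rows": [1,0,0,0,0,0,0,1,0,0,0,0,0,0]
}}

```text
clock: 32.72
eef_pos: [473.6, -215.7, 84.5]
tcp_rot: [2.583, 1.568, -0.639]
contact_force: [2.4, -0.2, 1.6]
opening: -0.003
```

{"method": "drive_tool", "body": {
  "rows": [1,0,0,0,0,0,0,2,0,0,0,0,0,0,2,0,0,0,0,0,0]
}}

```text
clock: 33.1
eef_pos: [473.5, -215.7, 82.7]
tcp_rot: [2.509, 1.568, -0.712]
contact_force: [-0.5, -0.1, 5.0]
opening: 0.003
```

{"method": "drive_tool", "body": {
  "rows": [1,0,0,0,0,0,0,2,0,0,0,0,0,0,2,0,0,0,0,0,0]
}}

```text
clock: 33.48
eef_pos: [473.1, -215.6, 80.3]
tcp_rot: [2.369, 1.569, -0.852]
contact_force: [0.1, -0.4, 0.3]
opening: -0.002
```

```bash
python3 - <<'E'
from h import *
snap('wrist','w26'); snap('side','s26',(270,270,420,420),4); print(r.sense()['contact_force'],tool()[:3,3])
a=cv2.imread('pics/w26.png'); b=cv2.imread('pics/s26.png'); cv2.imwrite('pics/c26.png',np.hstack([cv2.resize(a,(380,285)),cv2.resize(b,(420,420))[:285]]))
E
```

```text
[-0.21737618 -0.61012972 -0.46842307] [ 473.30632492 -215.62136519   80.43563254]
```

View pics/s26.png

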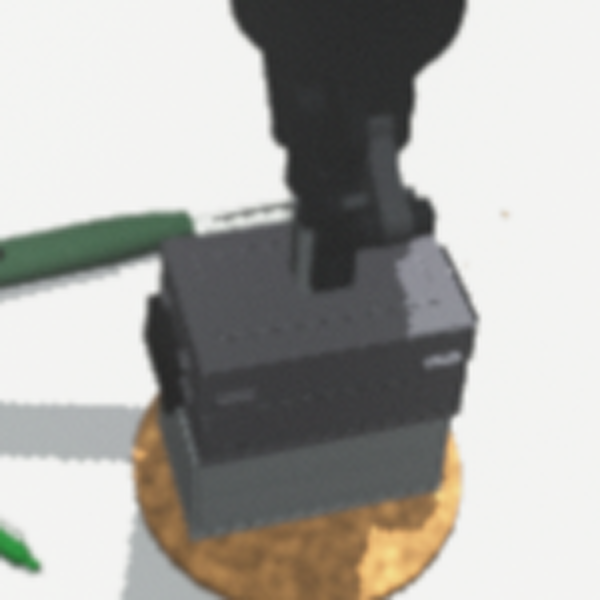

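{"method": "drive_tool", "body": {
  "rows": [2,0,0,0,0,0,0,3,0,0,0,0,0,0,3,0,0,0,0,0,0]
}}

```text
clock: 33.95
eef_pos: [473.5, -215.7, 78.8]
tcp_rot: [2.498, 1.568, -0.723]
contact_force: [-5.8, 2.5, 20.3]
opening: 0.0
```

{"method": "drive_tool", "body": {
  "rows": [1,0,0,0,0,0,0,1,0,0,0,0,0,0]
}}

```text
clock: 34.2
eef_pos: [473.5, -215.7, 78.9]
tcp_rot: [2.503, 1.568, -0.718]
contact_force: [-4.4, 2.1, 16.5]
opening: 0.003
```

{"method": "drive_tool", "body": {
  "rows": [-30,0,0,0,0,0,0,-80,0,0,0,0,0,0,-120,0,0,0,0,0,0,-120,0,60,0,0,0,0,-120,0,90,0,0,0,0,-120,0,90,0,0,0,0]
}}

```text
clock: 34.95
eef_pos: [381.7, -208.0, 198.7]
tcp_rot: [2.422, 1.568, -0.8]
contact_force: [-0.2, 0.9, -0.1]
opening: 0.003
```

```bash
python3 - <<'E'
from h import *
T=tool();np.save('T27.npy',T);w=snap('wrist','w27'); snap('side','s27',(300,290,400,420),6); snap('top','t27',(400,230,520,340),6)
E
```

```text
(no output)
```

View pics/w27.png

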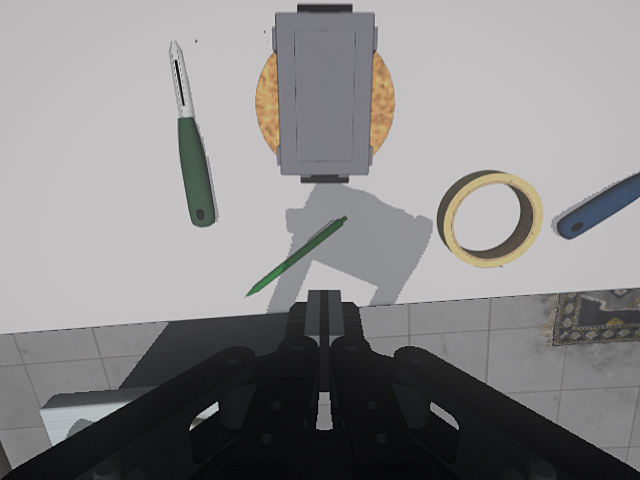

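View pics/s27.png

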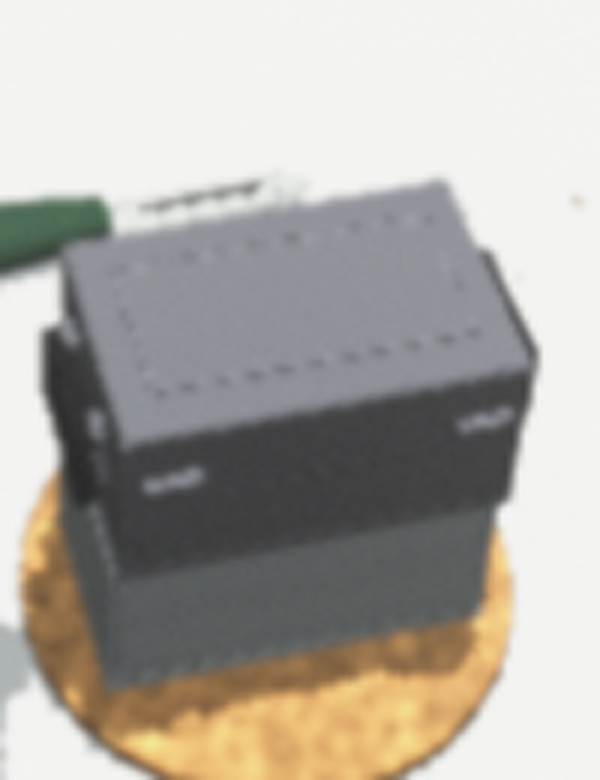

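```bash
python3 - <<'E'
from h import *
T=np.load('T27.npy')
W=[(275,12),(374,13),(372,175),(281,176)]  # far-left, far-right, near-right, near-left
S=np.array([(447,182),(537,358),(123,440),(62,248)])/6+[300,290]
_cam=ray
def ray2(n,uv): return _cam(n,uv,T if n=='wrist' else None)
import h; h.ray=lambda n,uv,T_=None: _cam(n,uv,T if n=='wrist' else None)
for a,b in zip(W,S):
    p,e=h.two('wrist',a,'side',b); print(p.round(1),'gap',e.round(1), 'proj err if z=112:',)
c=np.array([471.5,-214.3]);u=np.array([np.cos(np.radians(-4.6)),np.sin(np.radians(-4.6))]);v=np.array([-u[1],u[0]])
for z in (112,122):
  print(z,[((proj('side',[*(c+a*50*u+b*31*v),z])[0]-[300,290])*6).round(0).tolist() for a,b in ((1,1),(1,-1),(-1,-1),(-1,1))])
E
```

```text
[ 525.5 -187.5  105.6] gap 1.3 proj err if z=112:
[ 519.5 -249.4  110.5] gap 2.6 proj err if z=112:
[ 419.3 -243.9  113. ] gap 1.0 proj err if z=112:
[ 424.2 -180.4  108.4] gap 3.6 proj err if z=112:
112 [[441.0, 166.0], [529.0, 355.0], [116.0, 433.0], [54.0, 233.0]]
122 [[444.0, 138.0], [534.0, 327.0], [117.0, 405.0], [54.0, 205.0]]
```

View pics/t27.png

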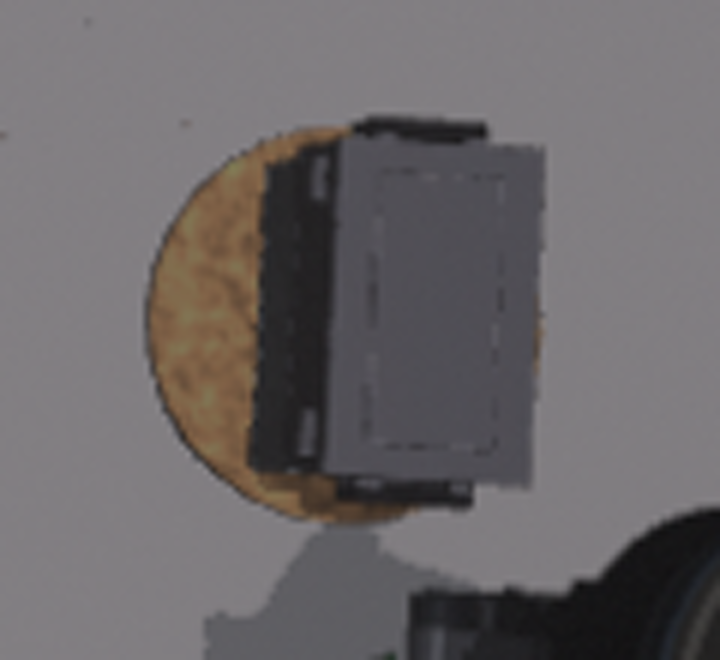

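```bash
python3 - <<'E'
from h import *
snap('top','t28',(100,150,520,350),1.9); s=r.sense(); print(s['clock'],s['contact_force'],s['qvel'].round(3))
print(sign_off())
E
```

```text
35.15 [ 0.31669761 -0.1681984  -0.89842491] [ 0.002  0.005 -0.001 -0.     0.002 -0.001]
the job is handed in; nothing more can be done
None
```

View pics/t28.png

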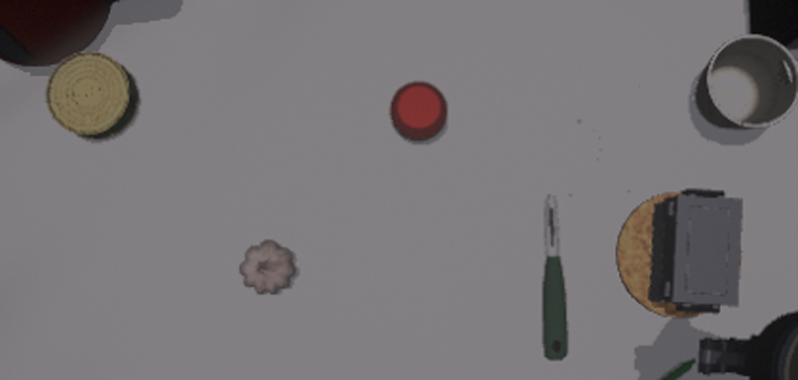

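I put the lunch box together on the trivet in the order asked: deep box, tray, pot, lid, letting go of each part before fetching the next. I handed it in at 35.2 s.

**Last checks:**
- The deep box measured within about 1 mm of the trivet's centre before the tray went on. The pot stands in the tray's larger compartment.
- The lid went down about 8.5 mm under light pressure, up to about 5 N at my readings. The force then fell to zero and came up against a hard stop. The last push read about 20 N, above the 8 to 15 N suggested.
- The lid's four top corners came out at heights of 106 to 113 mm, against 112 expected when seated. This method scatters by several millimetres, so it only shows the lid is not 10 mm too high.
- Both tabs look the same in the last pictures, but I did not measure their angles. That they caught is inferred from the force, the travel and the lid's height.
- In the last top picture the tuna tin, egg timer and garlic bulb stand in place, and the arm is clear.

**What disagreed:** the real fingertips sit about 38 to 46 mm short of the stated TCP. My first try at the deep box therefore closed on nothing above it. After checking this in the side and wrist pictures, I allowed for the offset from then on.

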